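# Open the voicing tool case: swing the brass catch, lift out the cover

## Robot

A 6-joint arm with a two-finger parallel gripper is mounted at the origin on the work surface. World frame = base frame: x ahead of the robot, y to its left, z up, the work surface at z = 0. Lengths are in m, angles in degrees, forces in N, time in s.
With the tool pointing down it reaches from about 0.375 to 0.9 m from the base axis. Payload 3.1 kg.
Tool frame: the origin (TCP) lies between the finger pads; the fingertips stand 11 mm ahead of it and the grasp point (between the pads) lies 8 mm behind it; z points along the fingers, y is the direction in which the jaws open and shut (so a half turn about z gives the same grasp; the last joint's range is limited). The gripper opens to 87 mm and grips with 3 to 60 N. Pads are 19 mm wide; open, the fingers measure 117 mm over their backs; the gripper's body (75 mm by 190 mm) begins 51 mm behind the grasp point.
Start: joints at [65.059, 30.224, 82.088, -0, 67.689, -10.227], TCP at [0.159, 0.604, 0.234] pointing down, gripper open.
Joint ranges: [-176.69, 176.69], [-43.24, 126.21], [12.49, 139.97], [-82, 262], [0, 151.66], [-163.58, 163.58]. Speed limits (degrees/s): [159.86, 159.86, 180, 180, 180, 180].

## Interface

Orientations are given as a 3x3 rotation matrix whose columns are the frame's x, y, z axes.
In Python, from rig import bot, vision gives the robot as it stands. The module is installed in compiled form; this text tells all that it offers.
- The arm moves only by the tool jog_arm, never from a script. Its argument "rows" is a list of rows, each an object with "dp": the shift along the tool's x, y, z in mm, a list of three; "turn": the turn, a rotation vector about the tool's x, y, z in degrees, a list of three; "grip": the opening, from 0 (shut) to 1 (fully open). A call has 1 to 10 rows; each row is the pose to reach, as a shift and turn from the pose commanded when the call began, along the tool's axes at that moment; what a row does not reach only later rows make up. A row lasts 1/10 s, in which the tool goes at most 50 mm and 8.59 degrees, less where a joint would pass 70% of its speed; a pose out of reach is approached as far as the arm can. A call with a gripper value outside its range is refused whole. The fingers move at their own pace and stop on an object; the grip force is fixed at half the most. Time passes only in rows, so rows that repeat a pose let the fingers close. It gives the time, the measured TCP pose, the force and the opening at its end, in the units of the state.
- bot.read_state(): the state, without advancing time (a new reading comes with each control period).
- vision.capture(name): name is "scene" or "top" or "wrist"; returns (picture, depth): 480x640x3 uint8, red, green, blue; 480x640 float32, m along the optical axis (not along the pixel's ray), 0 where there is no reading.
- vision.camera_info(name): a dict with "vertical_fov" (degrees; the focal length in pixels is half the picture's height over the tangent of half this angle, whatever the lens; pixels are square), "cx", "cy" (the principal point, pixels), "position" and "rotation" of the camera in the world. Camera axes: x right, y down, z forward; pixel columns grow to the right and rows downward; lengths in m; the calibration is good to about 2 mm. A picture is of the moment at which its call begins: read the wrist's pose just before it. camera_info takes no time and is no camera call; for the wrist camera it gives the pose at the moment of the call.
- bot.hand_in(): hands the job in, once; it reports no verdict.
The state is a dict: "time_s": time; "joint_positions": joint angles; "qvel": joint speeds; "tau": joint torques, N m; "position": TCP position; "tcp_rot": TCP orientation; "force": force on the tool from outside, world axes, zero at the start; "moment": the same for the moment, N m; "opening": opening from 0.0 (shut) to 1.0 (fully open).
Only numpy, scipy, OpenCV 4.12 (cv2) and the standard library are available. Lean on these libraries where they do the work, as an engineer would, in place of code of your own. Each camera call takes 0.05 s, during which the arm holds its last target.

## Task

Open the small walnut tool case: with the cover still in its seat, swing the brass catch fully aside, so that it lies along the front rail. Then raise the cover's front edge at the finger scoop, draw it out from under the brass strip at the back, lift it clear and lay it flat, same face up, in the middle of the grey felt mat without dropping it. Leave the awl, the tuning lever and the glass insulator where they are, and let go of everything.

Things in the scene. Friction and masses are not known exactly. Their poses are not given: they have to be found in the camera images.
- case: Walnut tool case, fixed to the bench, 170 (x) x 200 (y) x 95 mm high; origin: centre of its underside; x points from its front (scoop and catch) to its back, z up. Side and back walls 12 mm thick, front wall 16. The cover lies flush in its top (top z = 95, underside z = 86) on 8 mm ledges along the sides, with 2 mm play. Inside, nothing is higher than 40 mm above the bench.
- scoop (a point): Middle of the floor of the finger scoop, at x = -77, y = 0, z = 40 mm of the case. The scoop is a 70 mm wide gap right through the middle of the 16 mm front wall, open above and in front, so that a finger coming in slantwise from the front reaches under the cover's front edge, which lies at x = -67 mm, 18 mm behind the case's front face.
- keeper (a point): Middle of the lower front edge of the brass keeper strip on the back wall, at x = 64, y = 0, z = 95 mm of the case. The strip is 4 mm thick and covers 7 mm of the cover's tongue, leaving 9 mm of height for the 5 mm tongue: the cover's front edge can rise about 20 degrees, then the cover must be drawn some 10 mm to the front to come free.
- catch_pivot (a point): Pivot screw of the catch at the top of the front rail, at x = -77, y = 65, z = 95 mm of the case.
- catch (a joint): Angle (rad) of the flat brass swing catch about its upright pivot. 0: it points to the case's back (+x), over the cover; positive turns it to the case's +y side, negative towards the scoop; at about 1.57 or -1.57 it lies along the front rail. Range -1.7 to 1.7; stays where left; about 2 N at the stud turns it. Plate 12 mm wide, z from 96.5 to 100.5 mm, reaching 35 mm from the pivot.
- catch_stud (a point): Mid-height of the upright round finger stud on the catch, 9 mm in diameter and 12 mm tall (z from 100.5 to 112.5 mm above the bench), 24 mm from the pivot.
- cover_mid (a point): Centre (half-way up) of the loose walnut cover, 129 (x) x 172 (y) x 9 mm, 0.1 to 0.2 kg, no handle; x points to its back edge, z out of its upper face. Along the back edge a 5 mm thick tongue sticks out 9 mm, level with the underside.
- cover_front (a point): Middle of the cover's front edge, half-way up its thickness (64.5 mm in front of the cover's centre).
- felt: Grey felt mat, fixed flat on the bench, 200 (x) x 220 (y) x 4 mm; origin at the centre of its underside.
- awl_mid (a point): Middle of a voicing awl lying on the bench, about 155 mm long, 22 mm thick; do not disturb.
- lever_mid (a point): Middle of a steel tuning lever lying on the bench, about 260 mm long along x, with a head 60 mm high; do not disturb.
- insulator_mid (a point): Centre of a squat green glass insulator cup, 80 mm in diameter and 34 mm high; do not disturb.

How it is judged (in metres and radians):
On the way, in this order (a step that is already met when the one before it is completed fails the run):
1. the catch is swung aside while the cover still lies in its seat ((value of joint catch above 1.2 rad or value of joint catch below -1.2 rad) and z of cover_mid in the frame of case between 0.085 and 0.096 m and angle between cover_mid's own z axis and vertical below 0.06 rad), for 0.2 s.
2. the cover is lifted clear of the case (height (world z) of cover_mid above 0.125 m and contact force between cover and case below 0.1 N), for 0.1 s.
At the end, for the whole second after the job is handed in: The catch stands at least 1.2 rad from pointing over the cover; the cover lies at rest flat on the felt mat, upper face up (within 0.06 rad), its centre within 50 mm of the mat's centre and less than 13 mm above the bench ((value of joint catch above 1.2 rad or value of joint catch below -1.2 rad) and horizontal distance between cover_mid and felt below 0.05 m and angle between cover_mid's own z axis and vertical below 0.06 rad and height (world z) of cover_mid below 0.013 m and linear speed of cover below 0.02 m/s); the robot touches nothing.
It fails at once if the cover is dropped (falls faster than 0.8 m/s with no finger on it) (linear speed of cover above 0.8 m/s and contact force between the fingers and cover below 0.1 N).
It fails at once if the awl is pushed more than 20 mm (distance of awl_mid from where it was at the start of the episode above 0.02 m).
It fails at once if the lever is pushed more than 20 mm (distance of lever_mid from where it was at the start of the episode above 0.02 m).
It fails at once if the insulator is pushed more than 20 mm (distance of insulator_mid from where it was at the start of the episode above 0.02 m).
It also fails if it takes over 64 s, if anything falls off the work surface, if the arm or the gripper's body presses on something with over 40 N, if the wrist force passes 120 N, or if a joint passes its speed limit or range.

## Working session

There is one attempt and no reset: what is moved stays moved. The work goes in short steps, Python scripts to look and compute and a tool call to move; the robot and the scene stay as the last step left them, time stands still between calls to the robot, and variables do not carry over. Pictures are saved under pics/ and viewed, and the job is handed in when it is done.

Besides the shell and the picture viewer there is one more tool, called by a JSON object that holds its "op" and its "data". jog_arm: Moves the arm, as the interface text tells. Its arguments: {"type":"object","properties":{"rows":{"type":"array"}},"required":["rows"]}

```bash
mkdir -p pics; python3 - <<'E'
from rig import bot, vision
import cv2
s=bot.read_state(); print({k:s[k] for k in ('time_s','position','tcp_rot','opening','force')})
for n in ("scene","top","wrist"):
    i=vision.camera_info(n); print(n,i)
    p,d=vision.capture(n); cv2.imwrite(f'pics/{n}0.png',p[:,:,::-1])
    import numpy as np; np.savez(f'pics/{n}0.npz',p=p,d=d,pos=i['position'],rot=i['rotation'])
E
```

```text
{'time_s': 0.0, 'position': array([0.15839837, 0.60387153, 0.23258902]), 'tcp_rot': array([[-9.67221504e-01,  2.53932593e-01, -8.94885330e-04],
       [ 2.53933893e-01,  9.67219652e-01, -1.92966189e-03],
       [ 3.75546629e-04, -2.09365219e-03, -9.99997738e-01]]), 'opening': 0.9956986187053765, 'force': array([0.2839491 , 0.36336125, 0.48513644])}
scene {'vertical_fov': 49.07860352612619, 'cx': 316.24218405556206, 'cy': 242.42585856723898, 'position': array([ 1.52558104, -0.46555828,  0.79479008]), 'rotation': array([[ 0.41510905,  0.49693047, -0.762066  ],
       [ 0.90976529, -0.22360361,  0.34975496],
       [ 0.00340319, -0.83848765, -0.54490998]])}
top {'vertical_fov': 48.38727042370582, 'cx': 325.6919335689971, 'cy': 246.85646439231178, 'position': array([0.32508703, 0.00141999, 1.17641944]), 'rotation': array([[ 0.00765898, -0.97611511,  0.21711892],
       [-0.99996129, -0.00841662, -0.00256498],
       [ 0.00433112, -0.21709087, -0.97614179]])}
wrist {'vertical_fov': 70.34900380661152, 'cx': 323.5294321338183, 'cy': 239.67696899421594, 'position': array([0.09532753, 0.62133803, 0.38436364]), 'rotation': array([[ 2.53355956e-01,  9.39238437e-01,  2.31607250e-01],
       [ 9.67372763e-01, -2.45780726e-01, -6.14961127e-02],
       [-8.34914541e-04,  2.39630952e-01, -9.70863693e-01]])}
```

View pics/scene0.png

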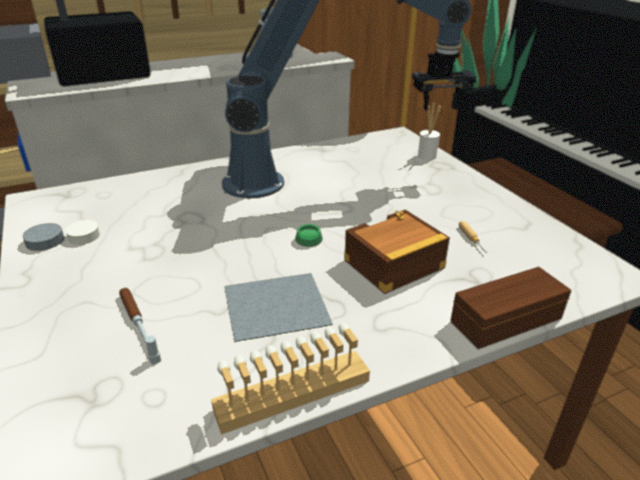

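View pics/top0.png

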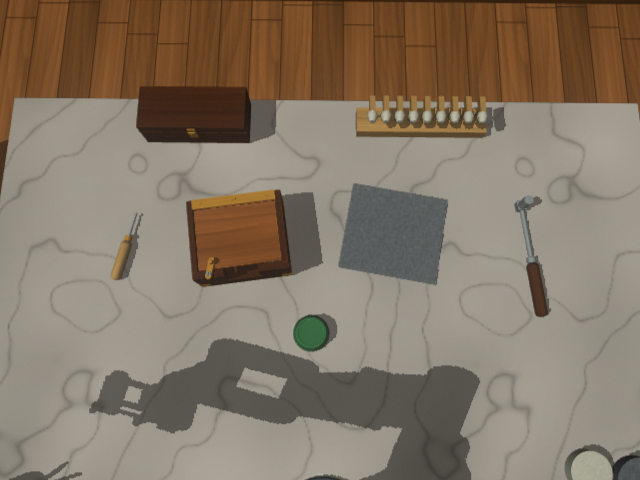

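View pics/wrist0.png

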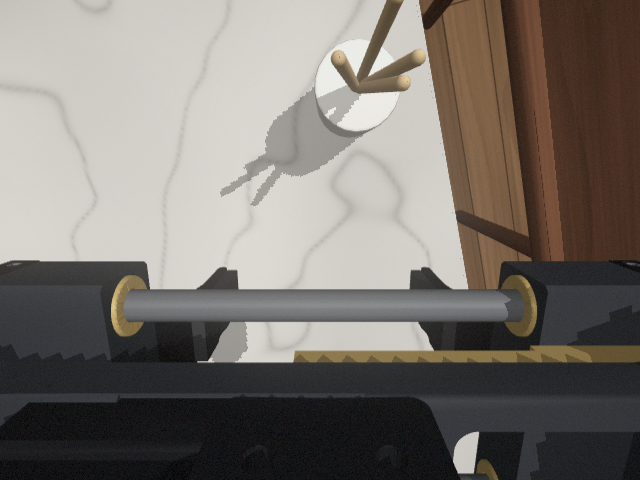

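```bash
cat > h.py <<'E'
import numpy as np, cv2
from rig import bot, vision
def cam(n):
    i=vision.camera_info(n); f=240/np.tan(np.radians(i['vertical_fov'])/2); return f,i['cx'],i['cy'],np.array(i['position']),np.array(i['rotation'])
def ray(c,u,v):
    f,cx,cy,p,R=c; return p,R@np.array([(u-cx)/f,(v-cy)/f,1])
def onz(c,u,v,z):
    p,d=ray(c,u,v); return p+d*(z-p[2])/d[2]
def proj(c,X):
    f,cx,cy,p,R=c; q=R.T@(np.array(X)-p); return q[0]/q[2]*f+cx,q[1]/q[2]*f+cy
def tri(a,b):
    (p,d),(q,e)=a,b; d=d/np.linalg.norm(d);e=e/np.linalg.norm(e)
    A=np.stack([d,-e],1); t=np.linalg.lstsq(A,q-p,rcond=None)[0]
    x,y=p+d*t[0],q+e*t[1]; return (x+y)/2,np.linalg.norm(x-y)
E
python3 - <<'E'
import cv2,numpy as np
p=cv2.imread('pics/top0.png'); cv2.imwrite('pics/top_case.png',cv2.resize(p[180:295,170:330],None,fx=5,fy=5,interpolation=cv2.INTER_CUBIC))
p=cv2.imread('pics/scene0.png'); cv2.imwrite('pics/sc_case.png',cv2.resize(p[195:305,330:470],None,fx=5,fy=5,interpolation=cv2.INTER_CUBIC))
d=np.load('pics/top0.npz')['d']; print(d[230:245:5,200:280:20], d[234,394])
E
```

```text
[[1.1115409 1.1127354 1.113172  1.1145083]
 [1.1119448 1.1078892 1.1056927 1.1095642]
 [1.1049079 1.109779  1.1125125 1.1108277]] 1.2088181
```

View pics/top_case.png

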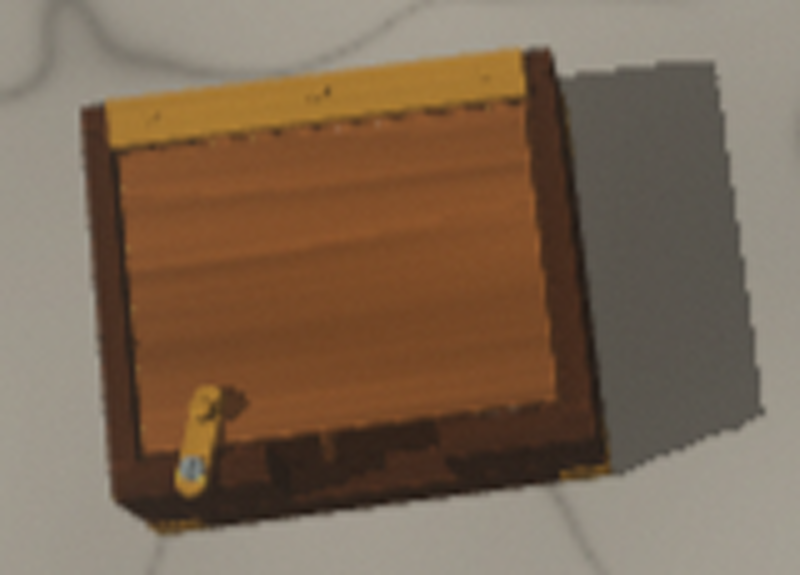

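View pics/sc_case.png

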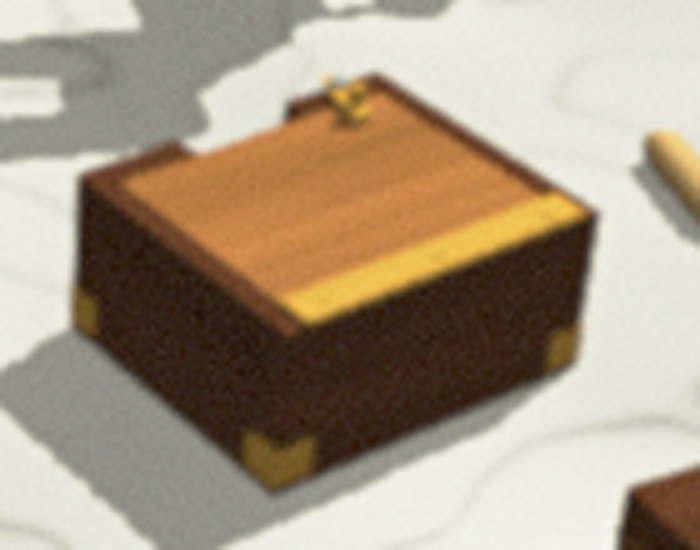

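```bash
python3 - <<'E'
from h import *
c=cam('top'); s=cam('scene')
T=lambda u,v:(170+u/5,180+v/5)
S=lambda u,v:(330+u/5,195+v/5)
# top/scene correspondences
for n,a,b in [('BL',(81,108),(598,213)),('BR',(549,48),(300,333)),('FL',(114,497),(377,75)),('pivot',(190,467),(333,82))]:
    X,e=tri(ray(c,*T(*a)),ray(s,*S(*b))); print(n,X.round(4),round(e,4),onz(c,*T(*a),.095).round(4), onz(s,*S(*b),.095).round(4))
print('BRbot',onz(s,*S(275,490),0).round(4))
# felt
p=cv2.imread('pics/top0.png')
hsv=cv2.cvtColor(p,cv2.COLOR_BGR2HSV)
roi=np.zeros(p.shape[:2],np.uint8); roi[175:295,330:460]=255
g=cv2.cvtColor(p,cv2.COLOR_BGR2GRAY); m=((g<120)&(roi>0)).astype(np.uint8)
m=cv2.morphologyEx(m,cv2.MORPH_OPEN,np.ones((5,5)))
cs=max(cv2.findContours(m,0,2)[0],key=cv2.contourArea); r=cv2.minAreaRect(cs); print(r)
P=[onz(c,*q,.004) for q in cv2.boxPoints(r)]; print(np.round(P,4)); print('felt',np.mean(P,0))
q=cv2.imread('pics/scene0.png')
# insulator/awl
m=((hsv[...,0]>40)&(hsv[...,0]<85)&(hsv[...,1]>120)).astype(np.uint8)
cs=max(cv2.findContours(m,0,2)[0],key=cv2.contourArea); r=cv2.minEnclosingCircle(cs);print('ins',r,onz(c,*r[0],.03))
for n,uv in [('awl a',(117,278)),('awl b',(140,215)),('lever head',(527,203)),('handle end',(540,315))]: print(n,onz(c,*uv,.01).round(3))
E
```

```text
BL [0.6616 0.2947 0.0941] 0.0014 [0.661  0.2938 0.095 ] [0.6627 0.2946 0.095 ]
BR [0.6912 0.1006 0.0956] 0.0082 [0.6893 0.097  0.095 ] [0.6911 0.1055 0.095 ]
FL [0.496  0.2713 0.0927] 0.0022 [0.4951 0.2697 0.095 ] [0.4995 0.2701 0.095 ]
pivot [0.5065 0.2375 0.102 ] 0.0005 [0.5078 0.2393 0.095 ] [0.4963 0.2443 0.095 ]
BRbot [0.6865 0.1031 0.    ]
((394.2679748535156, 233.27598571777344), (99.90751647949219, 85.95445251464844), 10.30484676361084)
[[ 0.5409 -0.0282  0.004 ]
 [ 0.7398 -0.0632  0.004 ]
 [ 0.6987 -0.2887  0.004 ]
 [ 0.5025 -0.2461  0.004 ]]
felt [ 0.62049897 -0.15654496  0.004     ]
ins ((311.5, 344.5), 0.7072067856788635) [0.36852146 0.02676806 0.03      ]
awl a [0.51  0.458 0.01 ]
awl b [0.655 0.419 0.01 ]
lever head [ 0.691 -0.46   0.01 ]
handle end [ 0.436 -0.47   0.01 ]
```

{"op": "jog_arm", "data": {"rows": [{"dp": [-400,-170,-67],"turn": [0,0,0],"grip": 1},{"dp": [-400,-170,-67],"turn": [0,0,0],"grip": 1},{"dp": [-400,-170,-67],"turn": [0,0,0],"grip": 1},{"dp": [-400,-170,-67],"turn": [0,0,0],"grip": 1},{"dp": [-400,-170,-67],"turn": [0,0,0],"grip": 1},{"dp": [-400,-170,-67],"turn": [0,0,0],"grip": 1},{"dp": [-400,-170,-67],"turn": [0,0,0],"grip": 1},{"dp": [-400,-170,-67],"turn": [0,0,0],"grip": 1},{"dp": [-400,-170,-67],"turn": [0,0,0],"grip": 0.25},{"dp": [-400,-170,-67],"turn": [0,0,0],"grip": 0.25}]}}

```text
time_s: 1.15
position: [0.5074, 0.3352, 0.3011]
tcp_rot: [[-0.966, 0.26, 0.004], [0.26, 0.966, -0.0], [-0.004, 0.001, -1.0]]
force: [-0.2, 0.8, -0.1]
opening: 0.893
```

{"op": "jog_arm", "data": {"rows": [{"dp": [-215,-96,0],"turn": [0,0,0],"grip": 0.25},{"dp": [-215,-96,0],"turn": [0,0,0],"grip": 0.25},{"dp": [-215,-96,0],"turn": [0,0,0],"grip": 0.25},{"dp": [-215,-96,0],"turn": [0,0,0],"grip": 0.25},{"dp": [-215,-96,0],"turn": [0,0,0],"grip": 0.25},{"dp": [-215,-96,0],"turn": [0,0,0],"grip": 0.25},{"dp": [-215,-96,0],"turn": [0,0,0],"grip": 0.25}]}}

```text
time_s: 1.85
position: [0.6854, 0.191, 0.2993]
tcp_rot: [[-0.967, 0.255, -0.003], [0.255, 0.967, 0.001], [0.003, -0.0, -1.0]]
force: [0.3, 0.5, -0.6]
opening: 0.292
```

```bash
cat > snap.py <<'E'
from h import *; import sys,pickle
n,tag=sys.argv[1:3]
s=bot.read_state(); c=cam(n); p,d=vision.capture(n); cv2.imwrite(f'pics/{tag}.png',p[:,:,::-1]); pickle.dump((c,s,d),open(f'pics/{tag}.pkl','wb'))
print(round(s['time_s'],2),s['position'].round(4),s['tcp_rot'].round(3).tolist(),np.round(s['joint_positions'],2),'F',s['force'].round(1),'op',round(s['opening'],3))
E
python3 snap.py wrist w1
```

```text
1.85 [0.6854 0.191  0.2993] [[-0.967, 0.255, -0.003], [0.255, 0.967, 0.001], [0.003, -0.0, -1.0]] [ 6.580e+00  3.426e+01  6.356e+01  5.000e-02  8.233e+01 -6.866e+01] F [ 0.3  0.5 -0.6] op 0.292
```

View pics/w1.png

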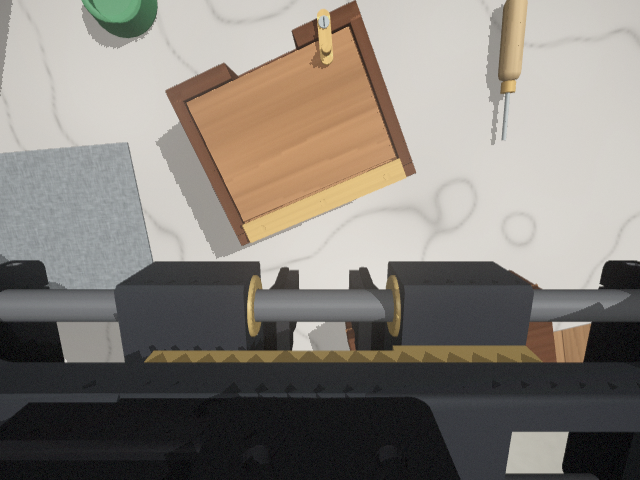

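```bash
python3 - <<'E'
import cv2
p=cv2.imread('pics/w1.png'); cv2.imwrite('pics/w1c.png',cv2.resize(p[0:110,265:425],None,fx=5,fy=5,interpolation=cv2.INTER_CUBIC))
E
```

```text
(no output)
```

View pics/w1c.png

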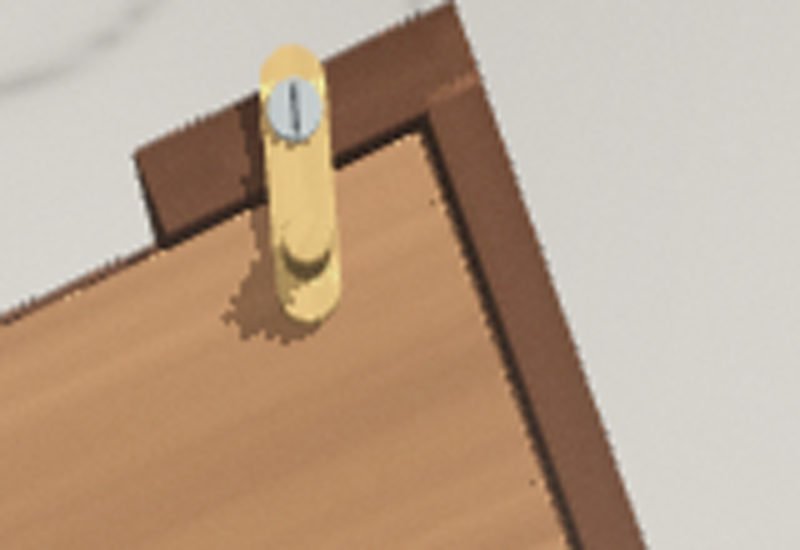

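```bash
python3 - <<'E'
from h import *; import pickle
c,s,d=pickle.load(open('pics/w1.pkl','rb'))
q=lambda u,v:(265+u/5-.4,v/5-.4)
T=cam('top')
pts={'FL':((-85,100),q(453,5)),'BL':((85,100),(413,172)),'BR':((85,-100),(243,243)),'FR':((-85,-100),(167,92)),'scoopL':((-85,35),q(133,155))}
A=[];B=[]
for k,(m,uv) in pts.items():
    X=onz(c,*uv,.095); print(k,X.round(4)); A.append(m);B.append(X[:2]*1000)
A=np.array(A,float);B=np.array(B)
a=A-A.mean(0);b=B-B.mean(0); U,S,V=np.linalg.svd(a.T@b); R=(V.T@U.T); t=B.mean(0)-R@A.mean(0)
print('yaw',np.degrees(np.arctan2(R[1,0],R[0,0])),'t',t); print((B-(A@R.T+t)).round(1))
np.savez('case.npz',R=R,t=t/1000)
top=(170+190/5,180+467/5)
print('screw z103',onz(c,*q(294,108),.102), tri(ray(c,*q(294,108)),ray(T,*top)))
print('exp pivot',(R@[-77,65]+t))
print('stud top z112',onz(c,*q(305,238),.1125),'tip',onz(c,*q(309,322),.1005))
print('exp stud0',(R@[-53,65]+t))
for v,u in [(100,250),(150,300),(60,330)]: 
    p,r=ray(c,u,v); print('depth z',(p+r*d[v,u]).round(4))
E
```

```text
FL [0.4954 0.272  0.095 ]
BL [0.661  0.2934 0.095 ]
BR [0.6882 0.1014 0.095 ]
FR [0.5249 0.0767 0.095 ]
scoopL [0.5042 0.2083 0.095 ]
yaw 8.178285343794467 t [592.58589663 185.84322011]
[[ 1.2 -0.7]
 [-1.5 -3.5]
 [-2.7  2.4]
 [ 2.3  1.9]
 [ 0.7 -0.1]]
screw z103 [0.50662792 0.23885002 0.102     ] (array([0.50661203, 0.23840383, 0.10148306]), np.float64(0.00101575407957501))
exp pivot [507.12247268 239.22864103]
stud top z112 [0.53074882 0.23454422 0.1125    ] tip [0.54152723 0.2325897  0.1005    ]
exp stud0 [530.87839784 242.64273237]
depth z [0.5526 0.1527 0.0959]
depth z [0.6104 0.1871 0.0956]
depth z [0.5393 0.2366 0.1015]
```

{"op": "jog_arm", "data": {"rows": [{"dp": [161,3,130],"turn": [0,0,-59],"grip": 0.27},{"dp": [161,3,130],"turn": [0,0,-59],"grip": 0.27},{"dp": [161,3,130],"turn": [0,0,-59],"grip": 0.27},{"dp": [161,3,130],"turn": [0,0,-59],"grip": 0.27},{"dp": [161,3,130],"turn": [0,0,-59],"grip": 0.27},{"dp": [161,3,130],"turn": [0,0,-59],"grip": 0.27},{"dp": [161,3,130],"turn": [0,0,-59],"grip": 0.27},{"dp": [161,3,130],"turn": [0,0,-59],"grip": 0.27},{"dp": [161,3,130],"turn": [0,0,-59],"grip": 0.27}]}}

```text
time_s: 2.8
position: [0.5299, 0.2359, 0.171]
tcp_rot: [[-0.717, -0.698, -0.0], [-0.698, 0.717, 0.0], [-0.0, 0.0, -1.0]]
force: [-0.4, -0.4, -0.1]
opening: 0.265
```

```bash
python3 snap.py wrist w2; python3 snap.py scene s2; python3 - <<'E'
import cv2
p=cv2.imread('pics/s2.png'); cv2.imwrite('pics/s2c.png',cv2.resize(p[150:310,310:500],None,fx=4,fy=3.7))
E
```

```text
2.8 [0.5299 0.2359 0.171 ] [[-0.717, -0.698, -0.0], [-0.698, 0.717, 0.0], [-0.0, 0.0, -1.0]] [ 1.2960e+01  3.1300e+01  9.2160e+01  2.0000e-02  5.6540e+01 -1.2128e+02] F [-0.4 -0.4 -0.1] op 0.265
2.85 [0.5302 0.2357 0.171 ] [[-0.717, -0.698, 0.0], [-0.698, 0.717, 0.0], [-0.0, 0.0, -1.0]] [ 1.2930e+01  3.1310e+01  9.2150e+01  1.0000e-02  5.6530e+01 -1.2131e+02] F [ 0.8 -0.7 -0.1] op 0.271
```

View pics/w2.png

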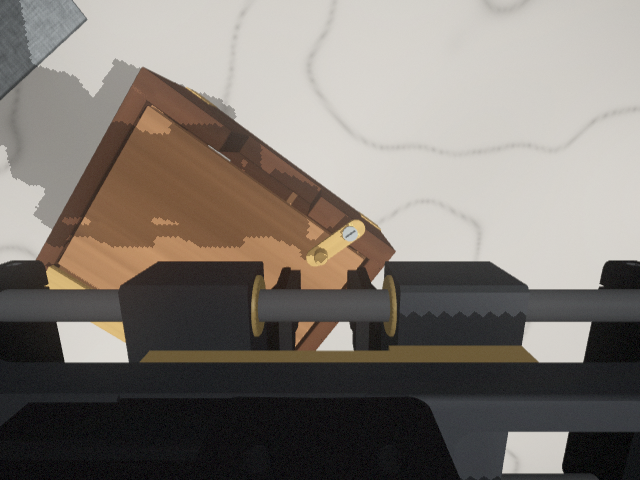

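View pics/s2c.png

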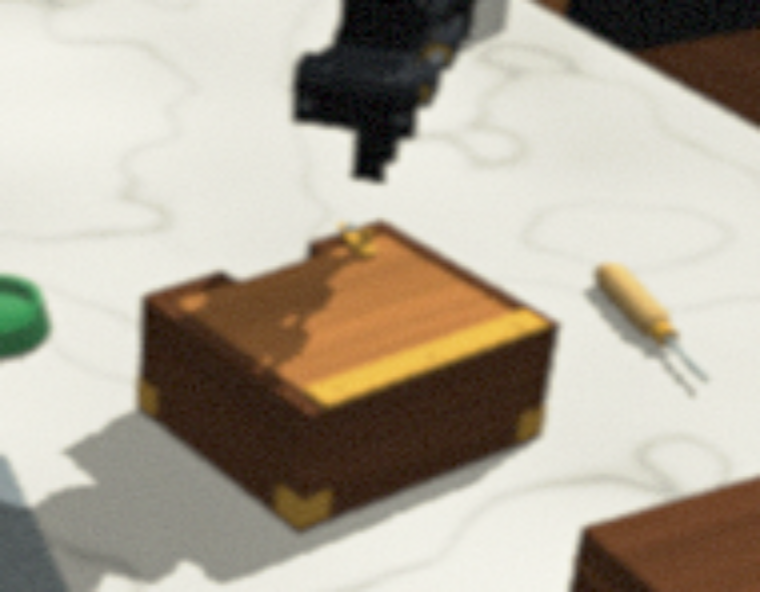

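```bash
python3 - <<'E'
import cv2
p=cv2.imread('pics/w2.png'); cv2.imwrite('pics/w2c.png',cv2.resize(p[200:290,260:400],None,fx=5,fy=5,interpolation=cv2.INTER_CUBIC))
from h import *; import pickle
c2=pickle.load(open('pics/w2.pkl','rb'))[0]; c1=pickle.load(open('pics/w1.pkl','rb'))[0]
print(tri(ray(c1,323.4,21.2),ray(c2,348.5,233)), tri(ray(c1,325.6,47.2),ray(c2,320,256)))
print(onz(c2,320,256,.1125))
E
```

```text
(array([0.507069  , 0.23835142, 0.10290058]), np.float64(0.0008711286410688601)) (array([0.53012173, 0.23441223, 0.10982564]), np.float64(0.0007014257112718227))
[0.5296027  0.23352498 0.1125    ]
```

View pics/w2c.png

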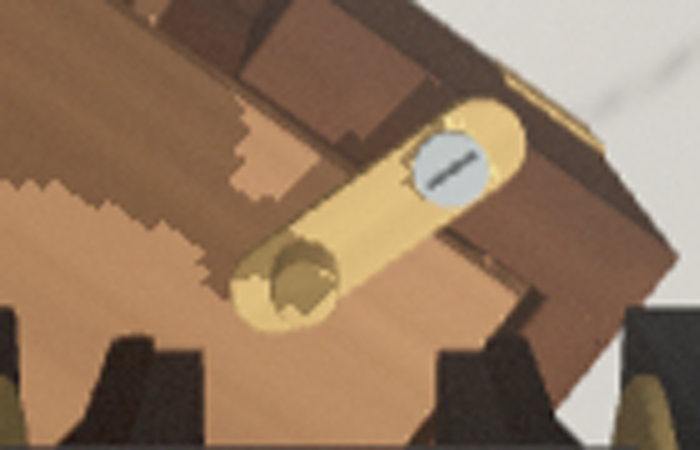

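{"op": "jog_arm", "data": {"rows": [{"dp": [0,-1,40],"turn": [0,0,0],"grip": 0.27},{"dp": [0,-1,56],"turn": [0,0,0],"grip": 0.27},{"dp": [0,-1,56],"turn": [0,0,0],"grip": 0.27}]}}

```text
time_s: 3.2
position: [0.5308, 0.2339, 0.1131]
tcp_rot: [[-0.717, -0.697, -0.003], [-0.697, 0.717, -0.0], [0.002, 0.002, -1.0]]
force: [-0.1, -0.6, -0.2]
opening: 0.277
```

{"op": "jog_arm", "data": {"rows": [{"dp": [-3,8,0],"turn": [0,0,0],"grip": 0.27},{"dp": [-7,14,0],"turn": [0,0,0],"grip": 0.27},{"dp": [-9,19,0],"turn": [0,0,0],"grip": 0.27},{"dp": [-10,24,0],"turn": [0,0,0],"grip": 0.27},{"dp": [-9,29,0],"turn": [0,0,0],"grip": 0.27},{"dp": [-8,34,0],"turn": [0,0,0],"grip": 0.27},{"dp": [-4,41,0],"turn": [0,0,0],"grip": 0.27},{"dp": [0,45,0],"turn": [0,0,0],"grip": 0.27},{"dp": [0,46,0],"turn": [0,0,0],"grip": 0.27}]}}

```text
time_s: 4.1
position: [0.4977, 0.2667, 0.1146]
tcp_rot: [[-0.715, -0.699, -0.002], [-0.699, 0.715, -0.001], [0.003, 0.001, -1.0]]
force: [1.9, -2.5, 3.3]
opening: 0.269
```

```bash
python3 snap.py wrist w3; python3 snap.py top t3; python3 - <<'E'
import cv2
p=cv2.imread('pics/t3.png'); cv2.imwrite('pics/t3c.png',cv2.resize(p[180:295,170:330],None,fx=5,fy=5,interpolation=cv2.INTER_CUBIC))
E
```

```text
4.1 [0.4977 0.2667 0.1146] [[-0.715, -0.699, -0.002], [-0.699, 0.715, -0.001], [0.003, 0.001, -1.0]] [ 1.6860e+01  3.5120e+01  9.6640e+01 -4.0000e-02  4.8380e+01 -1.1744e+02] F [ 1.9 -2.5  3.3] op 0.269
4.15 [0.4979 0.2666 0.1146] [[-0.715, -0.699, -0.003], [-0.699, 0.715, -0.001], [0.003, 0.001, -1.0]] [ 1.6850e+01  3.5140e+01  9.6620e+01 -3.0000e-02  4.8400e+01 -1.1744e+02] F [ 1.6 -1.6  1.7] op 0.272
```

View pics/w3.png

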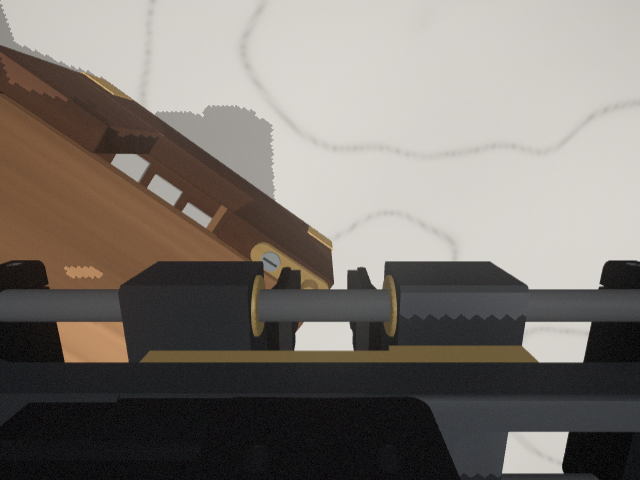

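{"op": "jog_arm", "data": {"rows": [{"dp": [0,44,0],"turn": [0,0,0],"grip": 0.27},{"dp": [0,-3,0],"turn": [0,0,0],"grip": 0.27},{"dp": [0,-3,-40],"turn": [0,0,0],"grip": 0.27},{"dp": [0,-3,-90],"turn": [0,0,0],"grip": 0.4},{"dp": [0,-3,-140],"turn": [0,0,0],"grip": 0.4},{"dp": [0,-3,-140],"turn": [0,0,0],"grip": 0.4}]}}

```text
time_s: 4.8
position: [0.5046, 0.2662, 0.261]
tcp_rot: [[-0.716, -0.698, 0.011], [-0.698, 0.716, 0.004], [-0.011, -0.004, -1.0]]
force: [0.2, -0.4, 0.8]
opening: 0.426
```

```bash
python3 snap.py top t4; python3 snap.py wrist w4; python3 - <<'E'
import cv2
p=cv2.imread('pics/t4.png'); cv2.imwrite('pics/t4c.png',cv2.resize(p[180:295,170:330],None,fx=5,fy=5,interpolation=cv2.INTER_CUBIC))
E
python3 - <<'E'
import numpy as np
from scipy.optimize import least_squares
D=[(30.224,82.088,.6246,.2326),(34.26,63.56,.7115,.2993),(31.30,92.16,.5801,.171),(35.12,96.64,.5647,.1146)]
r=np.radians
def res(p):
    a,L1,L2,e,h=p;o=[]
    for j2,j3,R,z in D:
        q=r(j2+j3); o+=[a+L1*np.sin(r(j2))+L2*np.sin(q)+e*np.cos(q)-np.sqrt(R*R-.1107**2), h+L1*np.cos(r(j2))+L2*np.cos(q)-e*np.sin(q)-z]
    return o+[p[0]*.001,p[3]*.001]
s=least_squares(res,[0,.4,.4,0,.2]); print(s.x, s.fun)
E
```

```text
4.8 [0.5046 0.2662 0.261 ] [[-0.716, -0.698, 0.011], [-0.698, 0.716, 0.004], [-0.011, -0.004, -1.0]] [ 1.6560e+01  2.3950e+01  8.8710e+01  7.0000e-02  6.6680e+01 -1.1773e+02] F [ 0.2 -0.4  0.8] op 0.426
4.85 [0.5026 0.2656 0.2576] [[-0.716, -0.698, 0.005], [-0.698, 0.716, 0.003], [-0.005, -0.002, -1.0]] [ 1.6560e+01  2.4130e+01  8.8990e+01  7.0000e-02  6.6580e+01 -1.1773e+02] F [-0.4  0.4 -1. ] op 0.414
[ 0.00538083  0.57772922  0.39126719  0.11380571 -0.01235401] [ 2.54191159e-04  4.11362544e-04 -7.84932255e-05 -1.49440115e-04
 -2.41919311e-04 -3.79971356e-04  6.62172982e-05  1.18049283e-04
  5.38082916e-06  1.13805709e-04]
```

View pics/t4c.png

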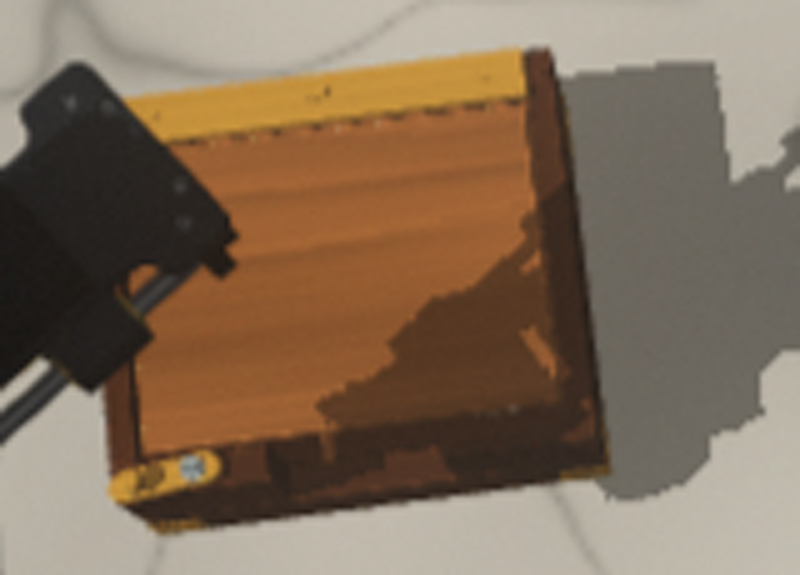

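View pics/w4.png

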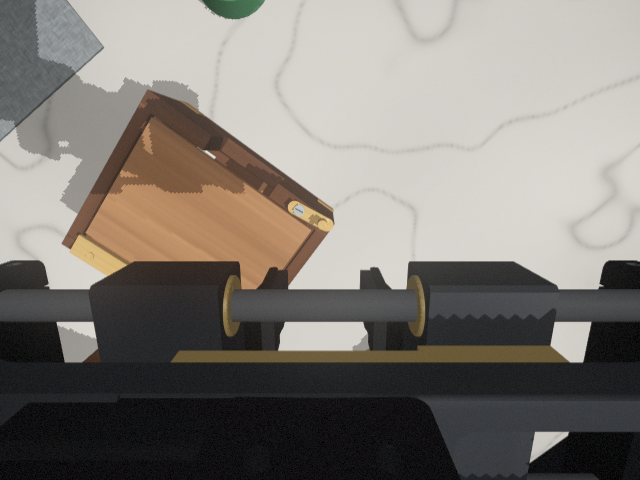

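{"op": "jog_arm", "data": {"rows": [{"dp": [0,0,0],"turn": [25,0,0],"grip": 0.4},{"dp": [0,0,0],"turn": [25,0,0],"grip": 0.4},{"dp": [0,0,0],"turn": [25,0,0],"grip": 0.4},{"dp": [0,0,0],"turn": [25,0,0],"grip": 0.4},{"dp": [0,0,0],"turn": [25,0,0],"grip": 0.4}]}}

```text
time_s: 5.4
position: [0.5, 0.2649, 0.2523]
tcp_rot: [[-0.715, -0.637, 0.29], [-0.699, 0.648, -0.303], [0.005, -0.419, -0.908]]
force: [-0.5, 0.4, 0.2]
opening: 0.398
```

```bash
python3 snap.py wrist w5
```

```text
5.4 [0.5    0.2649 0.2523] [[-0.715, -0.637, 0.29], [-0.699, 0.648, -0.303], [0.005, -0.419, -0.908]] [ 28.75  24.69  94.12 -28.56  57.83 -90.97] F [-0.5  0.4  0.2] op 0.398
```

{"op": "jog_arm", "data": {"rows": [{"dp": [0,0,0],"turn": [0,30,0],"grip": 0.4},{"dp": [0,0,0],"turn": [0,30,0],"grip": 0.4},{"dp": [0,0,0],"turn": [0,30,0],"grip": 0.4},{"dp": [0,0,0],"turn": [0,30,0],"grip": 0.4},{"dp": [0,0,0],"turn": [0,30,0],"grip": 0.4}]}}

```text
time_s: 5.95
position: [0.5038, 0.2643, 0.2522]
tcp_rot: [[-0.767, -0.632, -0.107], [-0.452, 0.651, -0.61], [0.455, -0.42, -0.785]]
force: [-0.4, -0.2, -0.4]
opening: 0.401
```

```bash
python3 snap.py wrist w6
```

```text
5.95 [0.5038 0.2643 0.2522] [[-0.767, -0.632, -0.107], [-0.452, 0.651, -0.61], [0.455, -0.42, -0.785]] [ 30.49  38.39  73.43 -28.23  94.62 -92.47] F [-0.4 -0.2 -0.4] op 0.401
```

```bash
cat > kin.py <<'E'
import numpy as np
from scipy.spatial.transform import Rotation as Ro
from scipy.optimize import least_squares
# params: a1 (radial), d (lateral), h, L1, L2, e, lt, wx (offset after j5?)
def fk(j,p):
    j=np.asarray(j,float)
    a1,dl,h,L1,L2,e,lt,wo=p
    R1=Ro.from_euler('z',j[0],degrees=True).as_matrix()
    Y=lambda a:Ro.from_euler('y',a,degrees=True).as_matrix(); Z=lambda a:Ro.from_euler('z',a,degrees=True).as_matrix()
    R2=R1@Y(j[1]); R3=R1@Y(j[1]+j[2]); R4=R3@Z(S4*j[3]); R5=R4@Y(j[4]); R6=R5@Z(j[5]+90)
    P=R1@[a1,dl,h]+R2@[0,0,L1]+R3@[e,0,L2]+R5@[wo,0,lt]
    return P,R6
S4=1
E
python3 - <<'E'
import pickle,glob
import kin; from kin import *
D=[([65.059,30.224,82.088,0,67.689,-10.227],[.15840,.60387,.23259],None)]
for f in sorted(glob.glob('pics/[wts][0-9].pkl')):
    c,s,d=pickle.load(open(f,'rb')); D.append((s['joint_positions'],s['position'],s['tcp_rot']))
for s4 in (1,-1):
    kin.S4=s4
    p0=[0,.11,.3,.5,.4,.05,.25,0]
    for j,P,R in D[-2:]: print(s4,np.degrees(Ro.from_matrix(fk(j,p0)[1].T@R).magnitude()))
    def res(p): return np.concatenate([fk(j,p)[0]-P for j,P,_ in D]+[np.array(p)*1e-4])
    r=least_squares(res,p0); print(r.x.round(4),np.abs(r.fun).max(), np.linalg.svd(r.jac)[1])
E
```

```text
1 2.3674200132101347e-14
1 1.6218377227859116e-14
[6.000e-04 1.110e-01 2.739e-01 5.880e-01 3.913e-01 1.141e-01 2.944e-01
 3.000e-04] 0.0008117780201038205 [6.26746438 5.44376427 3.17116346 0.7028649  0.53915282 0.37636376
 0.26017424 0.18438533]
-1 57.1271334358243
-1 56.450030266226015
[ 0.1576  0.0959  0.1407  0.1638  0.3757  0.011  -0.1178 -0.0143] 0.10785832525377537 [6.26746439 5.44376427 3.17116347 0.7028649  0.53915282 0.37636375
 0.26017424 0.18438533]
```

```bash
cat >> kin.py <<'E'
PP=[0.0006,.111,.2739,.588,.3913,.1141,.2944,.0003]
LO=np.array([-176.69,-43.24,12.49,-82,0,-163.58]);HI=np.array([176.69,126.21,139.97,262,151.66,163.58])
def ik(P,R):
    a1,dl,h,L1,L2,e,lt,wo=PP; out=[]
    W=np.array(P)-np.array(R)[:,2]*lt; rho=np.hypot(*W[:2])
    if rho<dl: return out
    for s in (1,-1):
        rr=s*np.sqrt(rho**2-dl**2); j1=np.degrees(np.arctan2(W[1],W[0])-np.arctan2(dl,rr))
        x,z=rr-a1,W[2]-h; D=np.hypot(x,z); Le=np.hypot(L2,e); g=np.degrees(np.arctan2(e,L2))
        c=(D*D-L1*L1-Le*Le)/(2*L1*Le)
        if abs(c)>1: continue
        for t in (1,-1):
            f=t*np.degrees(np.arccos(c)); j3=f-g
            j2=np.degrees(np.arctan2(x,z)-np.arctan2(Le*np.sin(np.radians(f)),L1+Le*np.cos(np.radians(f))))
            R3=(Ro.from_euler('z',j1,degrees=True)*Ro.from_euler('y',j2+j3,degrees=True)).as_matrix()
            M=R3.T@np.array(R)
            j5=np.degrees(np.arccos(np.clip(M[2,2],-1,1)))
            j4=np.degrees(np.arctan2(M[1,2],M[0,2])); j6=np.degrees(np.arctan2(M[2,1],-M[2,0]))-90
            w=lambda a:(a+180)%360-180
            for k4 in (w(j4),w(j4)+360,w(j4)-360):
                j=np.array([w(j1),w(j2),w(j3),k4,j5,w(j6)]); m=np.minimum(j-LO,HI-j)
                if m.min()>0: out.append((j.round(1),m.min().round(1)))
    return out
def ori(az,a,opt=1,roll=0):
    az,a=np.radians([az,a]); d=np.array([np.cos(az),np.sin(az),0]); Zu=np.array([0,0,1.])
    z=np.cos(a)*d-np.sin(a)*Zu; y=opt*(np.sin(a)*d+np.cos(a)*Zu); x=np.cross(y,z)
    R=np.stack([x,y,z],1); return R@Ro.from_euler('z',roll,degrees=True).as_matrix()
E
python3 - <<'E'
from kin import *
c=np.load('case.npz'); R2,t=c['R'],c['t']
def W(x,y,z): return np.r_[R2@[x/1000,y/1000]+t,z/1000]
for P in [(-52,0,97),(-90,0,125),(-60,0,130),(-80,0,140)]:
  for az in (8,30,-15):
    for a in (20,30,40,50):
      for o in (1,-1):
        s=ik(W(*P),ori(az,a,o)); print(P,az,a,o,[(list(map(float,j)),float(m)) for j,m in s])
E
```

```text
(-52, 0, 97) 8 20 1 []
(-52, 0, 97) 8 20 -1 [([6.1, 65.9, 136.9, 178.2, 92.8, -0.8], 3.0)]
(-52, 0, 97) 8 30 1 []
(-52, 0, 97) 8 30 -1 [([6.2, 55.2, 134.9, 178.3, 70.1, -0.3], 5.1)]
(-52, 0, 97) 8 40 1 []
(-52, 0, 97) 8 40 -1 [([6.4, 45.8, 130.7, 178.3, 46.5, 0.1], 9.3)]
(-52, 0, 97) 8 50 1 []
(-52, 0, 97) 8 50 -1 [([6.5, 39.1, 125.0, 177.7, 24.2, 1.0], 14.9)]
(-52, 0, 97) 30 20 1 []
(-52, 0, 97) 30 20 -1 [([-13.8, 65.5, 136.5, 139.3, 86.4, -15.1], 3.5)]
(-52, 0, 97) 30 30 1 []
(-52, 0, 97) 30 30 -1 [([-11.0, 55.0, 134.6, 142.0, 67.4, -6.8], 5.4)]
(-52, 0, 97) 30 40 1 []
(-52, 0, 97) 30 40 -1 [([-7.6, 45.7, 130.4, 140.3, 47.0, 3.2], 9.5)]
(-52, 0, 97) 30 50 1 [([-4.2, 39.1, 124.8, 129.7, 28.0, -160.7], 2.9)]
(-52, 0, 97) 30 50 -1 [([-4.2, 39.1, 124.8, 129.7, 28.0, 19.3], 15.1)]
(-52, 0, 97) -15 20 1 []
(-52, 0, 97) -15 20 -1 [([25.0, 59.1, 126.4, 218.9, 74.2, 3.7], 13.5)]
(-52, 0, 97) -15 30 1 []
(-52, 0, 97) -15 30 -1 [([22.8, 51.4, 125.6, 218.9, 57.6, -2.2], 14.4)]
(-52, 0, 97) -15 40 1 []
(-52, 0, 97) -15 40 -1 [([20.1, 44.6, 123.1, 222.9, 40.4, -10.9], 16.8)]
(-52, 0, 97) -15 50 
[... 2898 characters left out ...]
6.6, -6.5], 0.6)]
(-80, 0, 140) 30 40 1 []
(-80, 0, 140) 30 40 -1 [([-9.1, 38.9, 134.1, 136.7, 44.7, 6.3], 5.9)]
(-80, 0, 140) 30 50 1 [([-5.2, 32.1, 127.7, 121.7, 25.8, -152.8], 10.8)]
(-80, 0, 140) 30 50 -1 [([-5.2, 32.1, 127.7, 121.7, 25.8, 27.2], 12.2)]
(-80, 0, 140) -15 20 1 []
(-80, 0, 140) -15 20 -1 [([26.4, 53.7, 130.8, 220.4, 73.4, 3.1], 9.2)]
(-80, 0, 140) -15 30 1 []
(-80, 0, 140) -15 30 -1 [([24.0, 45.3, 129.3, 221.2, 55.9, -4.1], 10.7)]
(-80, 0, 140) -15 40 1 []
(-80, 0, 140) -15 40 -1 [([21.1, 38.1, 126.2, 226.9, 38.1, -15.0], 13.8)]
(-80, 0, 140) -15 50 1 [([17.9, 32.8, 121.9, 245.3, 22.6, 142.9], 16.7)]
(-80, 0, 140) -15 50 -1 [([17.9, 32.8, 121.9, 245.3, 22.6, -37.1], 16.7)]
```

```bash
cat > plan.py <<'E'
from kin import *
c=np.load('case.npz'); R2,t=c['R'],c['t']
def W(x,y,z): return np.r_[R2@[x/1000,y/1000]+t,z/1000]
def rel(P0,R0,P,R):
    return ((R0.T@(np.array(P)-P0))*1000).round(0).astype(int).tolist(), np.degrees(Ro.from_matrix(R0.T@R).as_rotvec()).round(1).tolist()
E
python3 - <<'E'
from plan import *
from rig import bot
j0=np.array(bot.read_state()['joint_positions'])
for P in [(-95,10,180),(-95,10,230)]:
  for az in(-12,):
    for a in (35,40,45): print(P,a,[(list(map(float,j)),float(m)) for j,m in ik(W(*P),ori(az,a,-1))])
j1=ik(W(-95,10,220),ori(-12,40,-1))[0][0]
n=24
for k in range(n+1):
    P,R=fk(j0+(j1-j0)*k/n,PP)
    if k: print(k,P.round(3),'z',R[:,2].round(2),'rot',np.degrees(Ro.from_matrix(Rl.T@R).magnitude()).round(1),'d',np.linalg.norm(P-Pl).round(3))
    Pl,Rl=P,R
E
```

```text
(-95, 10, 180) 35 [([23.1, 34.9, 129.6, 223.8, 42.9, -13.1], 10.4)]
(-95, 10, 180) 40 [([21.6, 31.5, 127.5, 229.3, 34.0, -20.8], 12.5)]
(-95, 10, 180) 45 [([20.1, 28.7, 125.1, 239.0, 26.0, -32.3], 14.8)]
(-95, 10, 230) 35 [([23.1, 26.4, 127.5, 233.4, 36.0, -25.5], 12.4)]
(-95, 10, 230) 40 [([21.6, 23.6, 125.1, 243.6, 28.3, -37.4], 14.8)]
(-95, 10, 230) 45 [([20.1, 21.4, 122.5, 259.8, 22.4, -55.1], 2.2)]
1 [0.466 0.299 0.225] z [-0.21 -0.46 -0.86] rot 11.4 d 0.058
2 [0.43  0.339 0.206] z [-0.3  -0.29 -0.91] rot 11.6 d 0.057
3 [0.398 0.383 0.199] z [-0.39 -0.11 -0.92] rot 11.8 d 0.055
4 [0.371 0.428 0.201] z [-0.45  0.07 -0.89] rot 12.0 d 0.053
5 [0.352 0.473 0.212] z [-0.48  0.26 -0.84] rot 12.2 d 0.05
6 [0.341 0.515 0.231] z [-0.49  0.43 -0.76] rot 12.4 d 0.048
7 [0.34  0.553 0.256] z [-0.46  0.59 -0.66] rot 12.6 d 0.045
8 [0.347 0.585 0.284] z [-0.4   0.73 -0.55] rot 12.8 d 0.043
9 [0.364 0.608 0.314] z [-0.32  0.85 -0.43] rot 13.0 d 0.042
10 [0.388 0.623 0.344] z [-0.2   0.93 -0.32] rot 13.2 d 0.041
11 [0.418 0.628 0.371] z [-0.06  0.97 -0.21] rot 13.3 d 0.04
12 [0.452 0.622 0.393] z [ 0.09  0.99 -0.13] rot 13.5 d 0.041
13 [0.487 0.607 0.409] z [ 0.25  0.97 -0.06] rot 13.6 d 0.042
14 [0.522 0.583 0.419] z [ 0.4   0.91 -0.02] rot 13.7 d 0.044
15 [0.554 0.55  0.422] z [ 0.55  0.83 -0.  ] rot 13.8 d 0.046
16 [0.581 0.511 0.417] z [ 0.68  0.73 -0.01] rot 13.9 d 0.048
17 [0.601 0.466 0.405] z [ 0.79  0.61 -0.04] rot 13.9 d 0.05
18 [0.612 0.419 0.387] z [ 0.87  0.48 -0.1 ] rot 14.0 d 0.052
19 [0.614 0.371 0.363] z [ 0.92  0.34 -0.17] rot 14.0 d 0.053
20 [0.607 0.324 0.336] z [ 0.94  0.21 -0.26] rot 14.0 d 0.055
21 [0.591 0.28  0.307] z [ 0.93  0.09 -0.35] rot 14.1 d 0.055
22 [0.566 0.241 0.277] z [ 0.89 -0.01 -0.45] rot 14.1 d 0.055
23 [0.534 0.208 0.248] z [ 0.83 -0.1  -0.55] rot 14.1 d 0.055
24 [0.497 0.181 0.22 ] z [ 0.75 -0.16 -0.64] rot 14.1 d 0.053
```

```bash
python3 - <<'E'
from plan import *
from rig import bot
s=bot.read_state(); j0=np.array(s['joint_positions'])
j1=ik(W(-95,10,220),ori(-12,40,-1))[0][0]
w=[fk(j0+(j1-j0)*k/10,PP) for k in range(11)]
for k in range(0,10,2): print(rel(*w[k],*w[k+1]),rel(*w[k],*w[k+2]))
E
```

```text
([1, 136, -7], [-27.2, -2.2, 4.9]) ([3, 242, -72], [-54.6, -0.7, 14.2])
([12, 108, -16], [-26.4, 1.8, 14.3]) ([-4, 181, -81], [-51.7, 5.4, 32.2])
([-1, 89, -37], [-24.3, 2.8, 20.8]) ([-40, 143, -114], [-47.7, 6.6, 43.5])
([-11, 99, -55], [-22.7, 4.0, 24.0]) ([-59, 169, -148], [-44.7, 9.8, 48.7])
([13, 119, -55], [-20.1, 7.2, 26.1]) ([-11, 213, -140], [-38.0, 17.0, 53.0])
```

{"op": "jog_arm", "data": {"rows": [{"dp": [0,45,-2],"turn": [-8.5,0,1.5],"grip": 0.4},{"dp": [0,90,-4],"turn": [-17,-1,3],"grip": 0.4},{"dp": [1,136,-7],"turn": [-27,-2,5],"grip": 0.4},{"dp": [1,136,-7],"turn": [-27,-2,5],"grip": 0.4},{"dp": [2,165,-20],"turn": [-34,-2,7],"grip": 0.4},{"dp": [2,195,-38],"turn": [-42,-1,9],"grip": 0.4},{"dp": [3,220,-55],"turn": [-49,-1,12],"grip": 0.4},{"dp": [3,242,-72],"turn": [-55,-1,14],"grip": 0.4},{"dp": [3,242,-72],"turn": [-55,-1,14],"grip": 0.4}]}}

```text
time_s: 6.9
position: [0.3531, 0.4634, 0.211]
tcp_rot: [[-0.873, -0.111, -0.476], [-0.245, 0.942, 0.229], [0.423, 0.316, -0.849]]
force: [-0.0, 0.1, -0.1]
opening: 0.396
```

```bash
python3 - <<'E'
from rig import bot; print(bot.read_state()['joint_positions'].round(1))
E
```

```text
[ 28.6  35.2  84.5  25.7  81.1 -81.2]
```

On track (j4 going positive). Continue.

{"op": "jog_arm", "data": {"rows": [{"dp": [4,36,-4],"turn": [-9,0,4],"grip": 0.4},{"dp": [8,72,-9],"turn": [-17,1,9],"grip": 0.4},{"dp": [12,108,-16],"turn": [-26,2,14],"grip": 0.4},{"dp": [10,130,-32],"turn": [-33,3,19],"grip": 0.4},{"dp": [6,150,-48],"turn": [-39,4,23],"grip": 0.4},{"dp": [1,167,-65],"turn": [-46,5,28],"grip": 0.4},{"dp": [-4,181,-81],"turn": [-52,5,32],"grip": 0.4},{"dp": [-4,181,-81],"turn": [-52,5,32],"grip": 0.4},{"dp": [-4,181,-81],"turn": [-52,5,32],"grip": 0.4}]}}

```text
time_s: 7.8
position: [0.3749, 0.6166, 0.3338]
tcp_rot: [[-0.651, 0.718, -0.245], [0.119, 0.416, 0.902], [0.75, 0.558, -0.356]]
force: [-1.2, 0.2, 0.8]
opening: 0.401
```

{"op": "jog_arm", "data": {"rows": [{"dp": [0,30,-12],"turn": [-8,1,7],"grip": 0.4},{"dp": [0,60,-24],"turn": [-16,2,14],"grip": 0.4},{"dp": [-1,89,-37],"turn": [-24,3,21],"grip": 0.4},{"dp": [-12,104,-57],"turn": [-30,4,27],"grip": 0.4},{"dp": [-22,119,-77],"turn": [-36,5,33],"grip": 0.4},{"dp": [-32,132,-96],"turn": [-42,6,38],"grip": 0.4},{"dp": [-40,143,-114],"turn": [-48,7,43],"grip": 0.4},{"dp": [-40,143,-114],"turn": [-48,7,43],"grip": 0.4},{"dp": [-40,143,-114],"turn": [-48,7,43],"grip": 0.4}]}}

```text
time_s: 8.7
position: [0.5307, 0.5697, 0.424]
tcp_rot: [[0.01, 0.886, 0.464], [-0.024, -0.463, 0.886], [1.0, -0.02, 0.017]]
force: [0.0, -0.0, 0.2]
opening: 0.397
```

```bash
python3 - <<'E'
from plan import *
from rig import bot; s=bot.read_state(); print(s['joint_positions'].round(1),s['position'])
j0=s['joint_positions'];
# next: go high above pregrasp
for P,a in [((-95,10,220),40),((-95,10,260),40)]:
    print(rel(s['position'],s['tcp_rot'],W(*P),ori(-12,a,-1)), ik(W(*P),ori(-12,a,-1)))
j1=ik(W(-95,10,200),ori(-12,35,-1))[0][0]
w=[fk(j0+(j1-j0)*k/4,PP) for k in range(5)]
print(j1)
for k in (0,2): print(rel(*w[k],*w[k+1]),rel(*w[k],*w[k+2]))
E
```

```text
[ 25.3  30.6 105.6 134.2  57.2 -59. ] [0.53067145 0.56970141 0.42397284]
([-195, 154, -362], [-87.0, 30.8, 97.0]) [(array([ 21.6,  25.1, 125.7, 240.3,  29.3, -33.6]), np.float64(14.3))]
([-155, 153, -361], [-87.0, 30.8, 97.0]) [(array([ 21.6,  19.2, 123.3, 254.8,  26.1, -50.1]), np.float64(7.2))]
[ 23.1  31.4 128.9 227.2  40.  -17.6]
([-28, 82, -49], [-19.9, 2.7, 26.4]) ([-82, 145, -133], [-40.5, 8.6, 51.7])
([20, 117, -56], [-18.6, 9.8, 25.5]) ([16, 220, -148], [-35.2, 24.2, 49.9])
```

{"op": "jog_arm", "data": {"rows": [{"dp": [-10,28,-16],"turn": [-6,1,6],"grip": 0.4},{"dp": [-18,55,-32],"turn": [-12,2,13],"grip": 0.4},{"dp": [-28,82,-49],"turn": [-20,3,26],"grip": 0.4},{"dp": [-28,82,-49],"turn": [-20,3,26],"grip": 0.4},{"dp": [-42,98,-70],"turn": [-25,4,32],"grip": 0.4},{"dp": [-56,114,-91],"turn": [-30,6,38],"grip": 0.4},{"dp": [-69,130,-112],"turn": [-35,7,45],"grip": 0.4},{"dp": [-82,145,-133],"turn": [-40,9,52],"grip": 0.4},{"dp": [-82,145,-133],"turn": [-40,9,52],"grip": 0.4}]}}

```text
time_s: 9.6
position: [0.5977, 0.3855, 0.3365]
tcp_rot: [[0.409, 0.13, 0.903], [-0.688, -0.607, 0.399], [0.6, -0.784, -0.159]]
force: [0.8, 1.1, 0.9]
opening: 0.4
```

{"op": "jog_arm", "data": {"rows": [{"dp": [7,39,-18],"turn": [-6,3,8],"grip": 0.4},{"dp": [14,78,-37],"turn": [-12,6,16],"grip": 0.4},{"dp": [20,117,-56],"turn": [-19,10,25],"grip": 0.4},{"dp": [20,145,-79],"turn": [-23,13,32],"grip": 0.4},{"dp": [19,170,-102],"turn": [-27,17,38],"grip": 0.4},{"dp": [18,196,-125],"turn": [-31,21,44],"grip": 0.4},{"dp": [16,220,-148],"turn": [-35,24,50],"grip": 0.4},{"dp": [16,220,-148],"turn": [-35,24,50],"grip": 0.4},{"dp": [16,220,-148],"turn": [-35,24,50],"grip": 0.4}]}}

```text
time_s: 10.5
position: [0.5016, 0.1845, 0.1995]
tcp_rot: [[-0.2, -0.553, 0.809], [-0.98, 0.128, -0.155], [-0.018, -0.823, -0.567]]
force: [0.4, -0.5, 0.3]
opening: 0.397
```

```bash
python3 snap.py wrist w7; python3 snap.py scene s7; python3 - <<'E'
from plan import *
from rig import bot; s=bot.read_state()
P0,R0=s['position'],s['tcp_rot']
for P,a in [((-95,10,200),35),((-85,5,130),38),((-75,4,106),40),((-52,0,97),40)]:
    print(P,a,rel(P0,R0,W(*P),ori(-12,a,-1)),ik(W(*P),ori(-12,a,-1)))
E
```

```text
10.5 [0.5016 0.1845 0.1995] [[-0.2, -0.553, 0.809], [-0.98, 0.128, -0.155], [-0.018, -0.823, -0.567]] [ 22.61  31.8  128.9  224.53  40.32 -15.07] F [ 0.4 -0.5  0.3] op 0.397
10.55 [0.5012 0.1842 0.1992] [[-0.199, -0.553, 0.809], [-0.98, 0.127, -0.155], [-0.017, -0.823, -0.567]] [ 22.6   31.84 128.98 224.42  40.39 -15.  ] F [0.5 1.1 0.1] op 0.401
(-95, 10, 200) 35 ([2, 0, -3], [-0.3, 0.9, -0.5]) [(array([ 23.1,  31.4, 128.9, 227.2,  40. , -17.6]), np.float64(11.1))]
(-85, 5, 130) 38 ([5, 52, 46], [-3.3, 0.9, -0.5]) [(array([ 21. ,  41.2, 128.8, 218.3,  43.8,  -7.9]), np.float64(11.2))]
(-75, 4, 106) 40 ([3, 66, 67], [-5.3, 0.9, -0.5]) [(array([ 20. ,  43.6, 127.1, 217. ,  42.3,  -7.3]), np.float64(12.8))]
(-52, 0, 97) 40 ([-1, 60, 91], [-5.3, 0.9, -0.5]) [(array([ 18.7,  44.7, 124.5, 216.6,  40.9,  -8.4]), np.float64(15.5))]
```

View pics/w7.png

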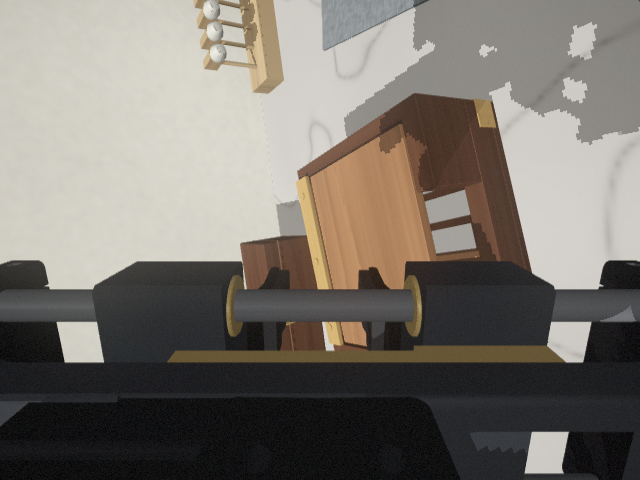

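View pics/s7.png

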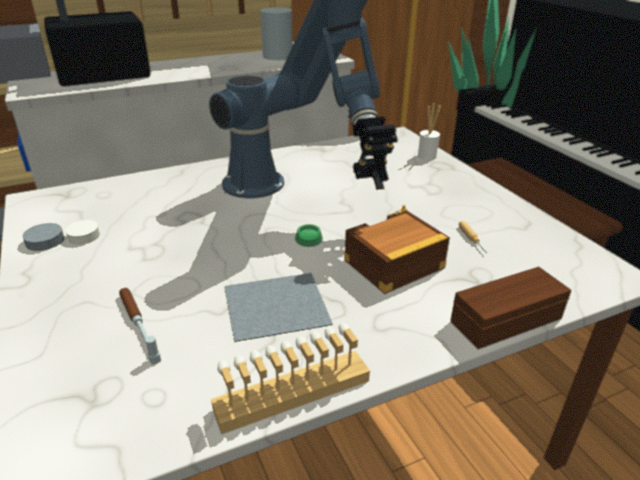

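```bash
cat >> plan.py <<'E'
YAW=np.degrees(np.arctan2(R2[1,0],R2[0,0]))
R3c=np.eye(3); R3c[:2,:2]=R2
def frame(az,phi,a):
    """cover-tilt phi gives normal; extra pitch a-phi about pad lateral"""
    n=R3c@np.array([np.sin(np.radians(phi)),0,np.cos(np.radians(phi))])
    azr=np.radians(az); d=np.array([np.cos(azr),np.sin(azr),0])
    z=d-(d@n)*n; z/=np.linalg.norm(z); y=-n; x=np.cross(y,z)
    R=np.stack([x,y,z],1)
    return R@Ro.from_euler('x',EX*(a-phi),degrees=True).as_matrix()
EX=1
def corner(phi,mid=False,y=0):
    p=np.radians(phi); c=np.array([71-138*np.cos(p),y,86+138*np.sin(p)])
    if mid: c=c+4.5*np.array([np.sin(p),0,np.cos(p)])
    return W(*c)
def pose(az,phi,a,g,delta,y=0,drop=0,mid=False):
    R=frame(az,phi,a); C=corner(phi,mid,y)-np.array([0,0,drop/1000])
    return C-R[:,1]*g/2000+R[:,2]*(delta-11)/1000, R
E
python3 - <<'E'
from plan import *
import plan
from rig import bot; s=bot.read_state()
print(frame(-12,0,30)[:,2])
P0,R0=s['position'],s['tcp_rot']
seq=[((W(-75,4,106)),ori(-12,40,-1)),pose(-12,0,40,39,13,drop=3),pose(-12,2,36,37,14),pose(-12,6,28,33,15),pose(-12,12,12,30,17),pose(-12,16,16,0,17,mid=True)]
for k,(P,R) in enumerate(seq):
    print(k,P.round(4),R3c.T[:2,:2]@(P[:2]-t),rel(P0,R0,P,R),ik(P,R))
E
```

```text
[ 0.84710067 -0.18005681  0.5       ]
0 [0.5178 0.1791 0.106 ] [-0.075  0.004] ([3, 66, 67], [-5.3, 0.9, -0.5]) [(array([ 20. ,  43.6, 127.1, 217. ,  42.3,  -7.3]), np.float64(12.8))]
1 [0.5155 0.1786 0.0992] [-0.07732699  0.00379515] ([4, 73, 69], [74.7, 0.4, -1.0]) [(array([ 20. ,  92.9, 105.8, 224.8, 144.8,  17.2]), np.float64(6.9))]
2 [0.5193 0.178  0.1081] [-0.07369276  0.002712  ] ([3, 63, 67], [66.8, 0.5, -1.7]) [(array([ 21.6,  90. , 111.4, 224.8, 138.9,  16.9]), np.float64(12.7))]
3 [0.5263 0.1772 0.1174] [-0.06679457  0.00085693] ([3, 52, 68], [51.0, 1.0, -3.0]) [(array([ 24.1,  82.8, 120.8, 222.7, 124.8,  14.3]), np.float64(19.2))]
4 [0.5381 0.1759 0.1282] [-0.05537177 -0.00211023] ([1, 36, 72], [23.4, 2.4, -4.6]) [(array([ 24.7,  62.3, 128.9, 216.7,  87.7,   2.5]), np.float64(11.1))]
5 [0.5384 0.1759 0.1268] [-0.05502646 -0.00214261] ([1, 37, 73], [19.6, 3.2, -5.8]) [(array([ 24.7,  59.3, 128.7, 217.2,  81.4,  -0.9]), np.float64(11.3))]
```

```bash
sed -i 's/^EX=1/EX=-1/' plan.py; python3 - <<'E'
from plan import *
from rig import bot; s=bot.read_state()
P0,R0=s['position'],s['tcp_rot']
seq=[((W(-78,4,108)),ori(-12,40,-1)),pose(-12,0,40,39,13,drop=3),pose(-12,2,36,37,14),pose(-12,6,28,33,15),pose(-12,12,12,30,17),pose(-12,16,16,0,17,mid=True)]
for k,(P,R) in enumerate(seq):
    print(k,P.round(4),R3c.T[:2,:2]@(P[:2]-t),rel(P0,R0,P,R),ik(P,R))
E
```

```text
0 [0.5148 0.1787 0.108 ] [-0.078  0.004] ([4, 66, 64], [-5.3, 0.9, -0.5]) [(array([ 20.1,  43.3, 127.5, 217.1,  42.4,  -7.2]), np.float64(12.5))]
1 [0.54   0.1734 0.0967] [-0.0537969  -0.00485212] ([4, 60, 91], [-5.3, 0.9, -0.5]) [(array([ 18. ,  44.8, 125. , 215.4,  41.4,  -7.7]), np.float64(15.0))]
2 [0.5394 0.1737 0.104 ] [-0.05440284 -0.00442874] ([4, 55, 87], [-1.2, 1.3, -1.1]) [(array([ 19.4,  46.4, 126.2, 215.2,  47.9,  -6.1]), np.float64(13.8))]
3 [0.5381 0.1745 0.1132] [-0.05557568 -0.00342793] ([3, 48, 80], [7.0, 2.0, -2.4]) [(array([ 21.9,  51.2, 128. , 215.2,  61.7,  -2.9]), np.float64(12.0))]
4 [0.5381 0.1759 0.1282] [-0.05537177 -0.00211023] ([1, 36, 72], [23.4, 2.4, -4.6]) [(array([ 24.7,  62.3, 128.9, 216.7,  87.7,   2.5]), np.float64(11.1))]
5 [0.5384 0.1759 0.1268] [-0.05502646 -0.00214261] ([1, 37, 73], [19.6, 3.2, -5.8]) [(array([ 24.7,  59.3, 128.7, 217.2,  81.4,  -0.9]), np.float64(11.3))]
```

{"op": "jog_arm", "data": {"rows": [{"dp": [2,33,32],"turn": [-2.5,0.5,0],"grip": 0.45},{"dp": [4,66,64],"turn": [-5.3,0.9,-0.5],"grip": 0.45},{"dp": [4,66,64],"turn": [-5.3,0.9,-0.5],"grip": 0.45},{"dp": [4,66,64],"turn": [-5.3,0.9,-0.5],"grip": 0.45}]}}

```text
time_s: 11.0
position: [0.5123, 0.1768, 0.1058]
tcp_rot: [[-0.211, -0.632, 0.746], [-0.978, 0.135, -0.162], [0.002, -0.763, -0.647]]
force: [-0.3, 0.1, 0.4]
opening: 0.448
```

```bash
python3 snap.py wrist w8; python3 snap.py scene s8; python3 - <<'E'
import cv2
p=cv2.imread('pics/s8.png'); cv2.imwrite('pics/s8c.png',cv2.resize(p[150:310,310:480],None,fx=4,fy=3.7))
from plan import *
from rig import bot; s=bot.read_state()
P0,R0=s['position'],s['tcp_rot']
seq=[pose(-12,0,40,39,13,drop=3),pose(-12,2,36,37,14),pose(-12,6,28,33,15),pose(-12,12,12,30,17),pose(-12,16,16,0,17,mid=True)]
for k,(P,R) in enumerate(seq): print(k+1,rel(P0,R0,P,R))
E
```

```text
11.0 [0.5123 0.1768 0.1058] [[-0.211, -0.632, 0.746], [-0.978, 0.135, -0.162], [0.002, -0.763, -0.647]] [ 19.96  43.51 127.72 217.    42.49  -7.03] F [-0.3  0.1  0.4] op 0.448
11.05 [0.5122 0.1771 0.1073] [[-0.211, -0.631, 0.747], [-0.978, 0.136, -0.161], [0.0, -0.764, -0.645]] [ 20.    43.33 127.76 217.03  42.47  -7.03] F [ 0.  -0.6  0.9] op 0.45
1 ([-2, -9, 29], [0.1, -0.1, -0.1])
2 ([-2, -14, 24], [4.2, 0.3, -0.7])
3 ([-3, -20, 17], [12.5, 1.1, -1.9])
4 ([-4, -32, 7], [28.9, 1.7, -3.9])
5 ([-4, -31, 8], [25.1, 2.5, -5.2])
```

View pics/w8.png

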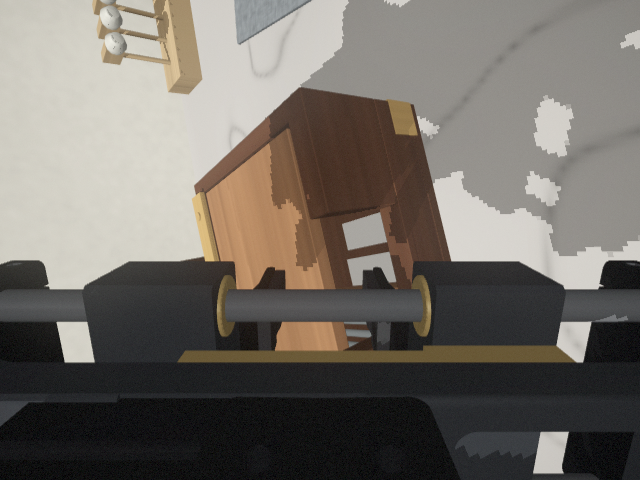

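View pics/s8c.png

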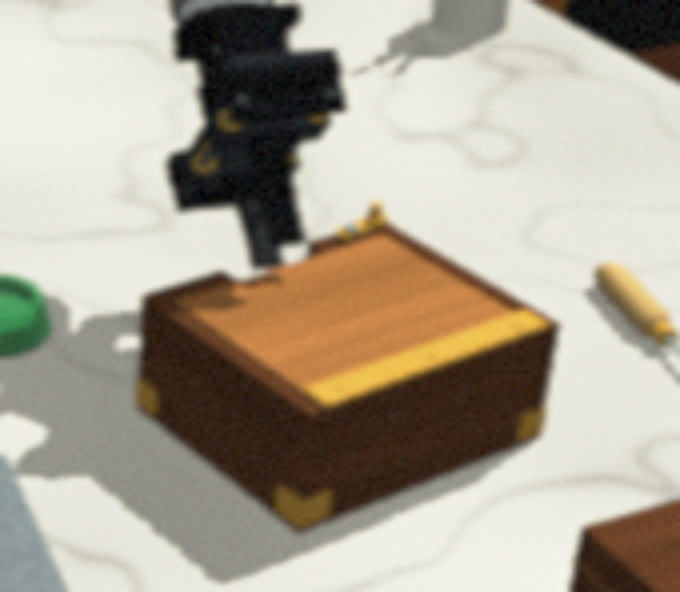

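{"op": "jog_arm", "data": {"rows": [{"dp": [-1,-2,10],"turn": [0,0,0],"grip": 0.45},{"dp": [-1,-5,20],"turn": [0,0,0],"grip": 0.45},{"dp": [-2,-9,29],"turn": [0,0,0],"grip": 0.45},{"dp": [-2,-9,29],"turn": [0,0,0],"grip": 0.45},{"dp": [-2,-9,29],"turn": [0,0,0],"grip": 0.45}]}}

```text
time_s: 11.6
position: [0.5405, 0.1729, 0.0946]
tcp_rot: [[-0.212, -0.631, 0.746], [-0.977, 0.138, -0.161], [-0.001, -0.763, -0.646]]
force: [-0.2, -0.4, -0.1]
opening: 0.449
```

```bash
python3 snap.py wrist w9; python3 snap.py scene s9;  python3 snap.py top t9;python3 - <<'E'
import cv2
p=cv2.imread('pics/s9.png'); cv2.imwrite('pics/s9c.png',cv2.resize(p[150:310,310:480],None,fx=4,fy=3.7))
p=cv2.imread('pics/t9.png'); cv2.imwrite('pics/t9c.png',cv2.resize(p[180:345,140:330],None,fx=4,fy=3.7))
from plan import *
from rig import bot; s=bot.read_state()
P0,R0=s['position'],s['tcp_rot']
seq=[pose(-12,0,40,39,13,drop=3),pose(-12,2,36,37,14),pose(-12,6,28,33,15),pose(-12,12,12,30,17),pose(-12,16,16,0,17,mid=True)]
for k,(P,R) in enumerate(seq): print(k+1,rel(P0,R0,P,R))
E
```

```text
11.6 [0.5405 0.1729 0.0946] [[-0.212, -0.631, 0.746], [-0.977, 0.138, -0.161], [-0.001, -0.763, -0.646]] [ 17.93  44.89 124.76 215.72  41.04  -7.83] F [-0.2 -0.4 -0.1] op 0.449
11.65 [0.54   0.173  0.0945] [[-0.212, -0.632, 0.745], [-0.977, 0.138, -0.161], [-0.001, -0.763, -0.647]] [ 17.95  44.9  124.8  215.72  41.04  -7.83] F [ 0.7 -0.1 -0.4] op 0.45
11.7 [0.5397 0.173  0.0944] [[-0.212, -0.632, 0.745], [-0.977, 0.137, -0.161], [-0.0, -0.762, -0.647]] [ 17.96  44.91 124.82 215.72  41.04  -7.83] F [-0.8  0.6 -0.4] op 0.448
1 ([0, -2, -1], [0.3, -0.2, -0.2])
2 ([-1, -7, -7], [4.4, 0.3, -0.7])
3 ([-1, -13, -14], [12.7, 1.0, -1.9])
4 ([-2, -24, -24], [29.1, 1.6, -3.9])
5 ([-2, -24, -22], [25.3, 2.5, -5.2])
```

View pics/w9.png

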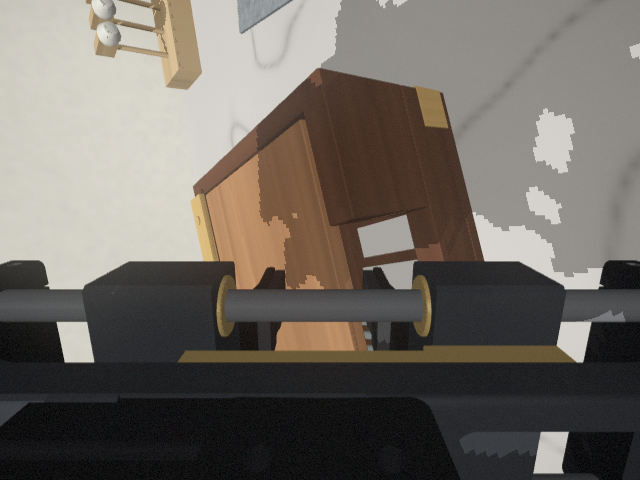

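View pics/s9c.png

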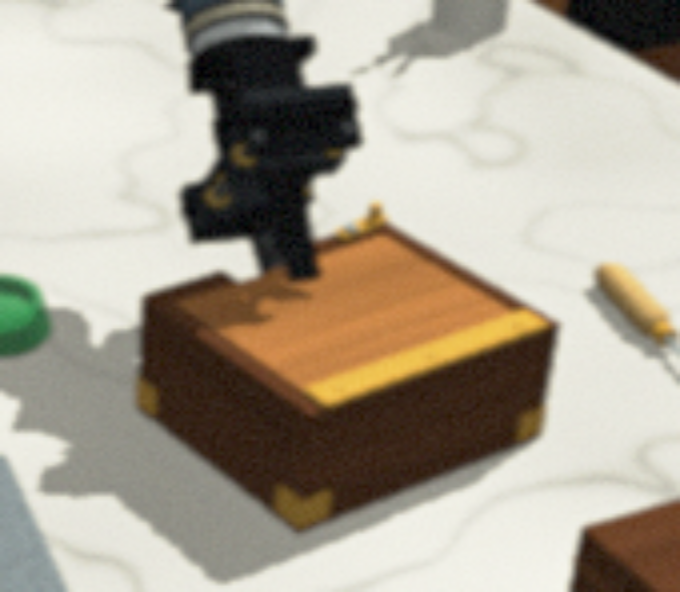

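View pics/t9c.png

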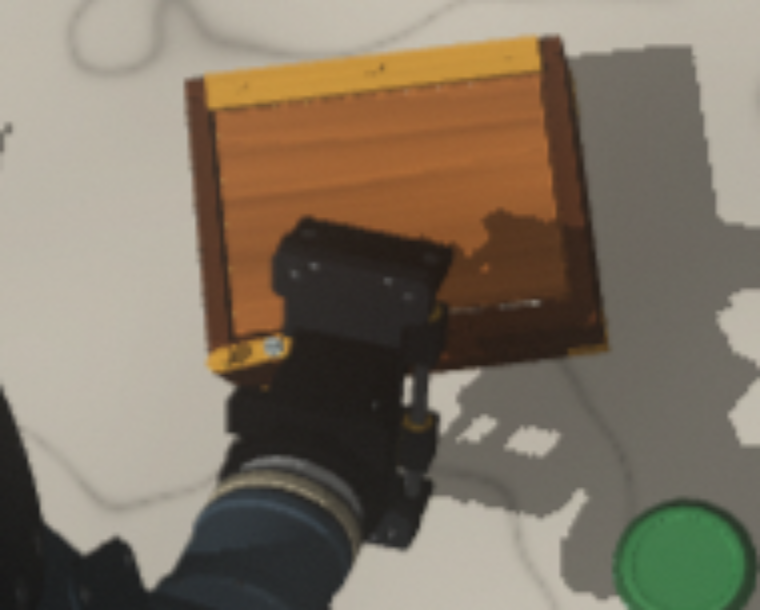

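{"op": "jog_arm", "data": {"rows": [{"dp": [-1,-4,-4],"turn": [2,0,-0.5],"grip": 0.43},{"dp": [-1,-7,-7],"turn": [4.5,0.3,-0.7],"grip": 0.42},{"dp": [-1,-10,-11],"turn": [8.5,0.6,-1.3],"grip": 0.4},{"dp": [-1,-13,-14],"turn": [12.5,1,-2],"grip": 0.38},{"dp": [-1,-13,-14],"turn": [12.5,1,-2],"grip": 0.38}]}}

```text
time_s: 12.25
position: [0.5365, 0.175, 0.1114]
tcp_rot: [[-0.205, -0.467, 0.86], [-0.978, 0.061, -0.2], [0.041, -0.882, -0.47]]
force: [-0.8, 0.3, -0.5]
opening: 0.384
```

```bash
python3 snap.py scene s10;python3 - <<'E'
import cv2
p=cv2.imread('pics/s10.png'); cv2.imwrite('pics/s10c.png',cv2.resize(p[150:310,310:480],None,fx=4,fy=3.7))
from plan import *
from rig import bot; s=bot.read_state()
P0,R0=s['position'],s['tcp_rot']
seq=[pose(-12,6,28,33,15),pose(-12,9,20,31,16),pose(-12,12,12,30,17),pose(-12,16,16,0,17,mid=True)]
for k,(P,R) in enumerate(seq): print(k+1,rel(P0,R0,P,R))
E
```

```text
12.25 [0.5365 0.175  0.1114] [[-0.205, -0.467, 0.86], [-0.978, 0.061, -0.2], [0.041, -0.882, -0.47]] [ 21.95  51.13 127.94 215.31  61.22  -3.25] F [-0.8  0.3 -0.5] op 0.384
1 ([0, -2, 0], [0.4, 0.0, 0.2])
2 ([0, -8, -3], [8.6, 0.5, -0.7])
3 ([-1, -15, -7], [16.8, 0.8, -1.8])
4 ([-1, -14, -6], [13.0, 1.4, -3.1])
```

View pics/s10c.png

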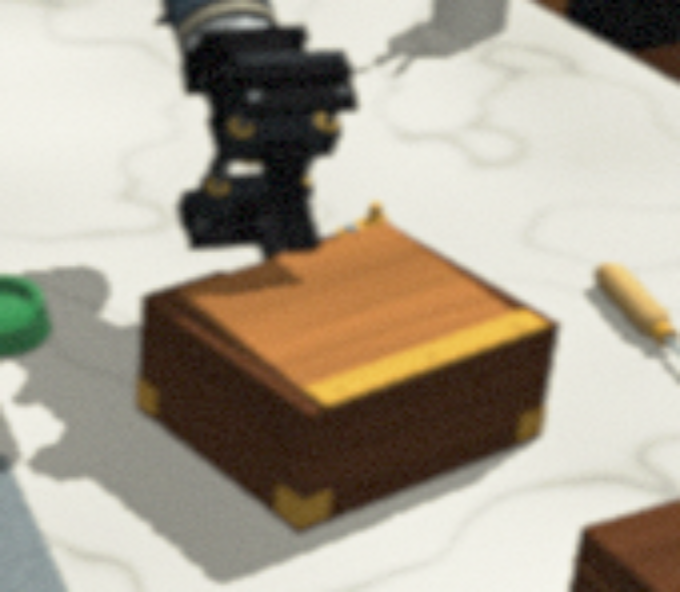

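{"op": "jog_arm", "data": {"rows": [{"dp": [0,-5,-2],"turn": [4,0.3,-0.3],"grip": 0.37},{"dp": [0,-8,-3],"turn": [8.5,0.5,-0.7],"grip": 0.36},{"dp": [0,-11,-5],"turn": [12.5,0.7,-1.2],"grip": 0.35},{"dp": [-1,-15,-7],"turn": [16.5,0.8,-1.8],"grip": 0.35},{"dp": [-1,-15,-7],"turn": [16.5,0.8,-1.8],"grip": 0.35}]}}

```text
time_s: 12.8
position: [0.5392, 0.1761, 0.1281]
tcp_rot: [[-0.209, -0.209, 0.955], [-0.975, -0.029, -0.219], [0.073, -0.977, -0.198]]
force: [0.3, 0.1, -0.3]
opening: 0.351
```

```bash
python3 snap.py scene s11;python3 - <<'E'
import cv2
p=cv2.imread('pics/s11.png'); cv2.imwrite('pics/s11c.png',cv2.resize(p[150:310,310:480],None,fx=4,fy=3.7))
from plan import *
from rig import bot; s=bot.read_state()
P0,R0=s['position'],s['tcp_rot']
seq=[pose(-12,12,12,30,17),pose(-12,13,13,0,17,mid=True),pose(-12,15,15,0,17,mid=True),pose(-12,16,16,0,17,mid=True)]
for k,(P,R) in enumerate(seq): print(k+1,rel(P0,R0,P,R))
E
```

```text
12.8 [0.5392 0.1761 0.1281] [[-0.209, -0.209, 0.955], [-0.975, -0.029, -0.219], [0.073, -0.977, -0.198]] [ 24.68  61.98 128.63 216.8   87.03   2.18] F [ 0.3  0.1 -0.3] op 0.351
1 ([0, 1, -1], [0.2, -0.1, -0.1])
2 ([0, 9, -1], [-0.7, -0.0, -0.4])
3 ([0, 4, -1], [-2.6, 0.2, -1.1])
4 ([0, 2, 0], [-3.5, 0.3, -1.5])
```

View pics/s11c.png

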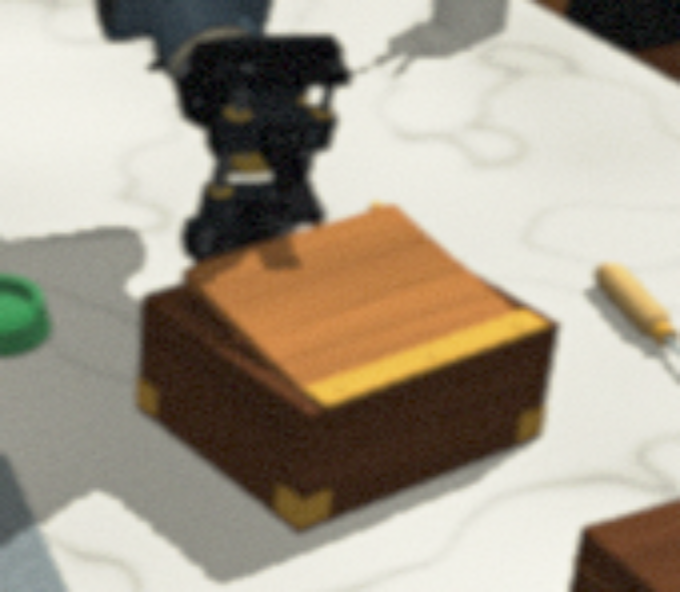

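{"op": "jog_arm", "data": {"rows": [{"dp": [0,1.5,0],"turn": [-0.5,0,0],"grip": 0.3},{"dp": [0,3,0],"turn": [-1,0,-0.3],"grip": 0.25},{"dp": [0,4.5,0],"turn": [-1.5,0,-0.5],"grip": 0.2},{"dp": [0,6,0],"turn": [-2,0,-0.7],"grip": 0.15},{"dp": [0,6,0],"turn": [-2,0,-0.7],"grip": 0.1},{"dp": [0,6,0],"turn": [-2,0,-0.7],"grip": 0},{"dp": [0,6,0],"turn": [-2,0,-0.7],"grip": 0},{"dp": [0,6,0],"turn": [-2,0,-0.7],"grip": 0}]}}

```text
time_s: 13.65
position: [0.5377, 0.1757, 0.1236]
tcp_rot: [[-0.206, -0.243, 0.948], [-0.975, -0.033, -0.221], [0.085, -0.969, -0.23]]
force: [-1.1, -0.5, -0.9]
opening: 0.103
```

```bash
python3 snap.py scene s12;python3 - <<'E'
import cv2
p=cv2.imread('pics/s12.png'); cv2.imwrite('pics/s12c.png',cv2.resize(p[150:310,310:480],None,fx=4,fy=3.7))
E
```

```text
13.65 [0.5377 0.1757 0.1236] [[-0.206, -0.243, 0.948], [-0.975, -0.033, -0.221], [0.085, -0.969, -0.23]] [ 24.63  61.19 128.73 216.74  84.59   1.09] F [-1.1 -0.5 -0.9] op 0.103
```

View pics/s12c.png

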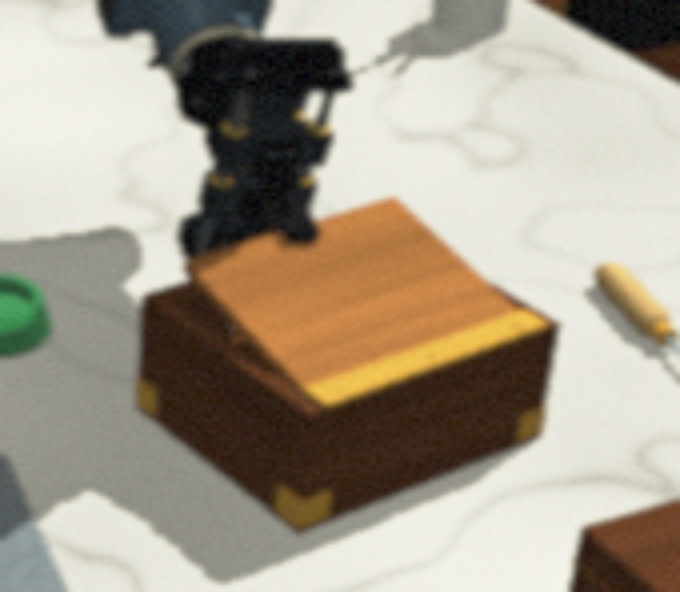

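```bash
python3 - <<'E'
from plan import *
from rig import bot; s=bot.read_state()
P0,R0=s['position'],s['tcp_rot']
dx=R3c[:,0]
print('grip case xyz',R3c.T@(P0-np.r_[t,0]))
for d,h in [(8,0),(18,0),(22,10),(22,60),(22,100),(10,100),(0,120)]:
    P=P0-dx*d/1000+[0,0,h/1000]; print(d,h,rel(P0,R0,P,R0)[0],ik(P,R0))
felt=np.array([.6205,-.1565])
for az in (-45,-30,-20,-10):
  for a in (25,35,45,60):
    # cover in tool plane: TCP = front edge + 6 inside ; cover centre along z by 64.5-6 
    R=ori(az,a,-1); z=R[:,2]
    for zt in (.10,.2,.25):
      P=np.r_[felt-z[:2]*.0585*1,zt]; print(az,a,zt,P.round(3),[(list(map(float,j)),float(m)) for j,m in ik(P,R)])
E
```

```text
grip case xyz [-0.05576525 -0.00218143  0.12359906]
8 0 [3, 2, -7] [(array([ 25. ,  61.8, 129.8, 217. ,  85.9,   2.1]), np.float64(10.2))]
18 0 [6, 4, -16] [(array([ 25.5,  62.5, 131. , 217.5,  87.3,   3.4]), np.float64(9.0))]
22 10 [8, -4, -22] [(array([ 25.8,  61.2, 131.8, 217.7,  87. ,   3.2]), np.float64(8.2))]
22 60 [13, -53, -34] [(array([ 25.8,  52.8, 132.9, 218.2,  81.2,  -1.4]), np.float64(7.1))]
22 100 [16, -92, -43] [(array([ 25.8,  45.6, 132.9, 219.1,  75.6,  -5.9]), np.float64(7.0))]
10 100 [12, -94, -32] [(array([ 25.1,  45.1, 131.4, 218.8,  74. ,  -7.2]), np.float64(8.5))]
0 120 [10, -116, -28] [(array([ 24.6,  41.3, 130. , 219.4,  69.9, -10.6]), np.float64(10.0))]
-45 25 0.1 [ 0.583 -0.119  0.1  ] [([-6.1, 53.7, 122.8, 220.0, 62.3, -2.5], 17.2)]
-45 25 0.2 [ 0.583 -0.119  0.2  ] [([-6.1, 38.9, 122.7, 226.7, 51.4, -14.7], 17.2)]
-45 25 0.25 [ 0.583 -0.119  0.25 ] [([-6.1, 31.6, 121.4, 232.6, 45.8, -23.5], 18.6)]
-45 35 0.1 [ 0.587 -0.123  0.1  ] [([-8.8, 46.9, 120.5, 222.9, 45.3, -10.4], 19.5)]
-45 35 0.2 [ 0.587 -0.123  0.2  ] [([-8.8, 32.9, 119.0, 237.2, 35.2, -28.9]
[... 2728 characters left out ...]
0.4, 153.8, 54.2, 0.5], 9.6)]
-10 35 0.2 [ 0.573 -0.148  0.2  ] [([-35.9, 31.4, 128.5, 144.1, 37.7, 14.2], 11.5)]
-10 35 0.25 [ 0.573 -0.148  0.25 ] [([-35.9, 23.3, 126.1, 133.7, 29.7, 26.7], 13.9)]
-10 45 0.1 [ 0.58  -0.149  0.1  ] [([-33.3, 41.3, 124.3, 148.4, 32.2, 10.6], 15.7)]
-10 45 0.2 [ 0.58  -0.149  0.2  ] [([-33.3, 26.5, 121.2, 121.6, 19.2, 40.0], 18.7)]
-10 45 0.25 [ 0.58  -0.149  0.25 ] [([-33.3, 19.9, 118.5, 93.4, 16.3, 69.5], 16.3)]
-10 60 0.1 [ 0.592 -0.151  0.1  ] [([-29.6, 36.1, 112.9, 75.8, 9.9, 87.3], 9.9)]
-10 60 0.2 [ 0.592 -0.151  0.2  ] [([-29.6, 24.7, 109.0, 29.2, 20.1, 135.2], 20.1)]
-10 60 0.25 [ 0.592 -0.151  0.25 ] [([-29.6, 19.9, 106.0, 21.5, 27.2, 143.6], 20.0)]
```

{"op": "jog_arm", "data": {"rows": [{"dp": [2,1,-4],"turn": [0,0,0],"grip": 0},{"dp": [3,2,-8],"turn": [0,0,0],"grip": 0},{"dp": [5,3,-12],"turn": [0,0,0],"grip": 0},{"dp": [6,4,-16],"turn": [0,0,0],"grip": 0},{"dp": [7,4,-19],"turn": [0,0,0],"grip": 0},{"dp": [7,4,-19],"turn": [0,0,0],"grip": 0}]}}

```text
time_s: 14.3
position: [0.517, 0.1732, 0.1248]
tcp_rot: [[-0.206, -0.243, 0.948], [-0.975, -0.033, -0.22], [0.085, -0.969, -0.23]]
force: [-0.8, 0.4, -1.0]
opening: 0.102
```

```bash
python3 snap.py scene s13; python3 snap.py top t13;python3 - <<'E'
import cv2
p=cv2.imread('pics/s13.png'); cv2.imwrite('pics/s13c.png',cv2.resize(p[150:310,310:480],None,fx=4,fy=3.7))
p=cv2.imread('pics/t13.png'); cv2.imwrite('pics/t13c.png',cv2.resize(p[180:345,140:330],None,fx=4,fy=3.7))
E
```

```text
14.3 [0.517  0.1732 0.1248] [[-0.206, -0.243, 0.948], [-0.975, -0.033, -0.22], [0.085, -0.969, -0.23]] [ 25.75  62.47 131.27 217.63  87.51   3.57] F [-0.8  0.4 -1. ] op 0.102
14.35 [0.5173 0.1732 0.1249] [[-0.206, -0.242, 0.948], [-0.975, -0.033, -0.22], [0.084, -0.97, -0.23]] [ 25.73  62.46 131.23 217.62  87.5    3.56] F [-0.4  0.4 -1.4] op 0.101
```

View pics/s13c.png

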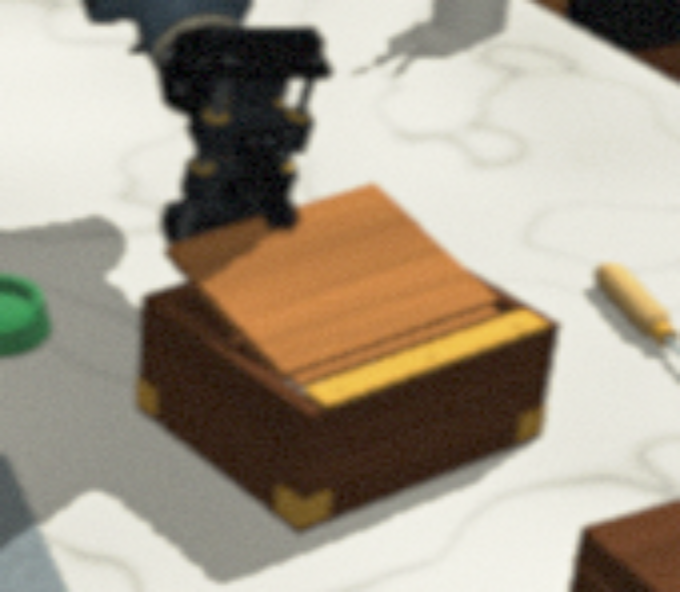

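View pics/t13c.png

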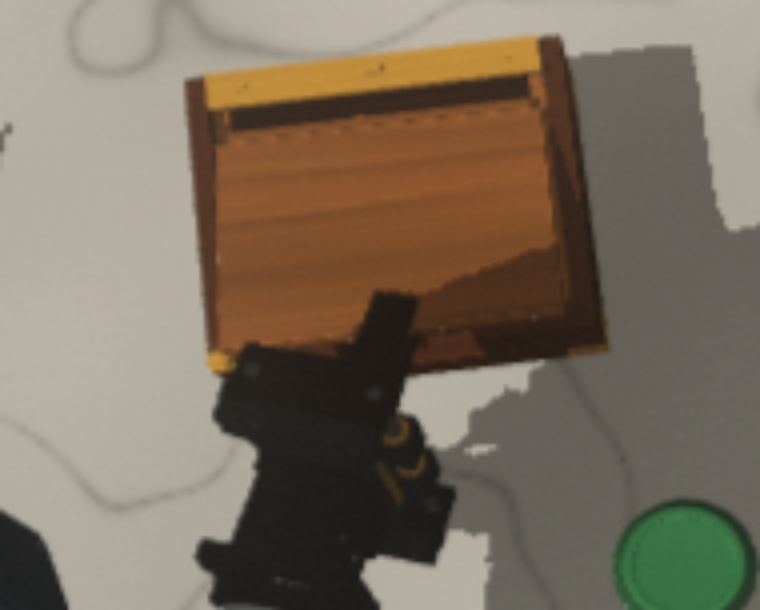

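{"op": "jog_arm", "data": {"rows": [{"dp": [1,-15,-4],"turn": [0,0,0],"grip": 0},{"dp": [3,-34,-8],"turn": [0,0,0],"grip": 0},{"dp": [5,-53,-13],"turn": [0,0,0],"grip": 0},{"dp": [6,-73,-17],"turn": [0,0,0],"grip": 0},{"dp": [8,-92,-22],"turn": [0,0,0],"grip": 0},{"dp": [9,-107,-25],"turn": [0,0,0],"grip": 0},{"dp": [9,-107,-25],"turn": [0,0,0],"grip": 0}]}}

```text
time_s: 15.1
position: [0.5179, 0.1733, 0.2378]
tcp_rot: [[-0.207, -0.238, 0.949], [-0.975, -0.031, -0.22], [0.081, -0.971, -0.226]]
force: [0.3, 0.3, -1.1]
opening: 0.104
```

```bash
python3 snap.py scene s14; python3 snap.py wrist w14; python3 snap.py top t14; python3 - <<'E'
from plan import *
from rig import bot; s=bot.read_state()
P0,R0=s['position'],s['tcp_rot']
# cover frame in tool
n=-R0[:,1]; cx=R3c[:,0]-(R3c[:,0]@n)*n; cx/=np.linalg.norm(cx); Rc=np.stack([cx,np.cross(n,cx),n],1)
M=R0.T@Rc; np.save('M.npy',M); print(M.round(3))
E
```

```text
15.1 [0.5179 0.1733 0.2378] [[-0.207, -0.238, 0.949], [-0.975, -0.031, -0.22], [0.081, -0.971, -0.226]] [ 25.72  43.1  132.49 219.51  73.54  -7.67] F [ 0.3  0.3 -1.1] op 0.104
15.15 [0.5179 0.1733 0.2364] [[-0.207, -0.24, 0.949], [-0.975, -0.031, -0.22], [0.082, -0.97, -0.228]] [ 25.72  43.24 132.48 219.5   73.53  -7.64] F [ 0.3 -0.3 -1.2] op 0.103
15.2 [0.5179 0.1733 0.2354] [[-0.206, -0.242, 0.948], [-0.975, -0.032, -0.22], [0.083, -0.97, -0.229]] [ 25.72  43.35 132.48 219.5   73.52  -7.63] F [-0.1 -1.5 -1.4] op 0.1
[[-0.354 -0.935  0.   ]
 [-0.     0.    -1.   ]
 [ 0.935 -0.354 -0.   ]]
```

View pics/t14.png

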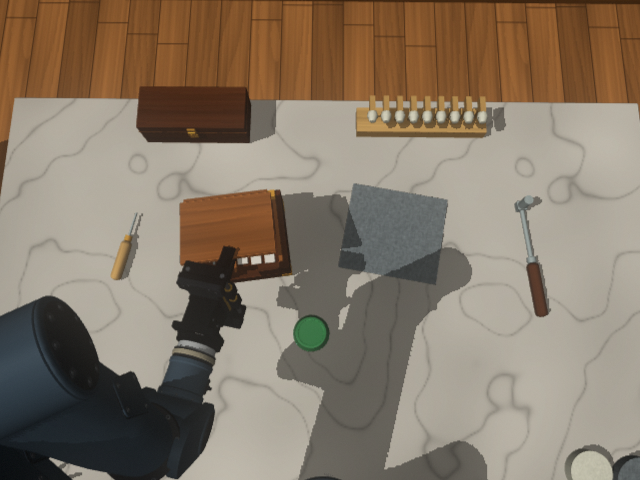

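View pics/s14.png

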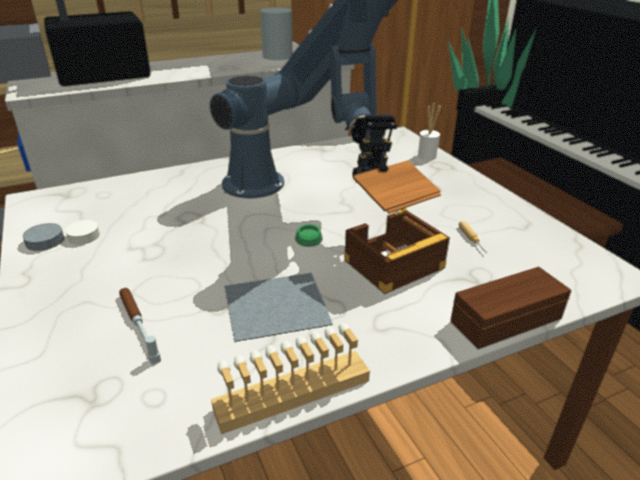

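View pics/w14.png

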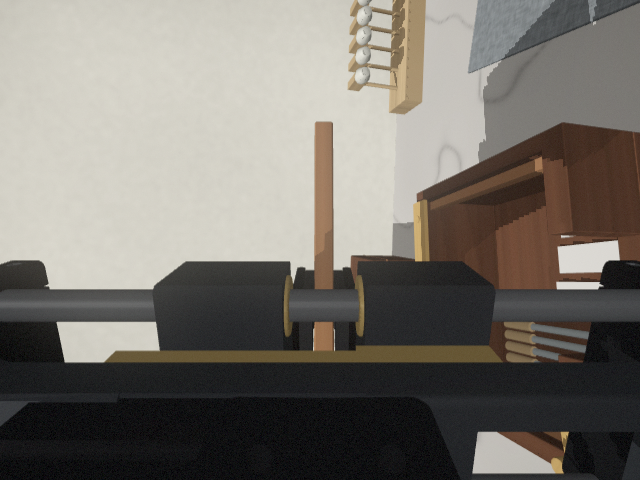

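```bash
cat >> plan.py <<'E'
M=np.load('M.npy') if __import__('os').path.exists('M.npy') else None
TC=np.array([-58.5,-2.2,0])/1000   # TCP in cover frame
def tool_for(center,psi,phi):
    """cover x az psi deg, back edge down by phi -> tool pose"""
    Rc=Ro.from_euler('zy',[0,0]).as_matrix()
    Rc=(Ro.from_euler('z',psi,degrees=True)*Ro.from_euler('y',phi,degrees=True)).as_matrix()
    return np.array(center)+Rc@TC, Rc@M.T
E
python3 - <<'E'
from h import *; from plan import *; import pickle
c,s,d=pickle.load(open('pics/t14.pkl','rb'));cs=pickle.load(open('pics/s14.pkl','rb'))[0]
P0,R0=s['position'],s['tcp_rot']; Rc=R0@M
C=P0-Rc@TC; print('center',C, 'tilt',np.degrees(np.arccos(Rc[2,2])), 'x az',np.degrees(np.arctan2(Rc[1,0],Rc[0,0])))
pts={'BL':(64.5,86,4.5),'BR':(64.5,-86,4.5),'FL':(-64.5,86,4.5),'FR':(-64.5,-86,4.5),'BLt':(73.5,86,-4.5),'BRt':(73.5,-86,-4.5)}
for n,cc in (('top',c),('scene',cs)):
    for k,v in pts.items(): print(n,k,np.round(proj(cc,C+Rc@np.array(v)/1000),1))
for n in('t14','s14'):
    p=cv2.imread(f'pics/{n}.png'); p=p[180:290,170:310] if n=='t14' else p[150:240,340:460]
    cv2.imwrite(f'pics/{n}c.png',cv2.resize(p,None,fx=5,fy=5,interpolation=cv2.INTER_CUBIC))
E
```

```text
center [0.57369099 0.18355871 0.22111841] tilt 14.107088518971777 x az 8.22419464224922
top BL [178.2 201.9]
top BR [268.9 190.4]
top FL [178.9 263.4]
top FR [275.  250.8]
top BLt [179.4 200.4]
top BRt [269.1 189. ]
scene BL [441. 191.]
scene BR [385.1 210.1]
scene FL [407.8 160.8]
scene FR [353.  176.9]
scene BLt [442.3 196.1]
scene BRt [386.5 215.5]
```

View pics/t14c.png

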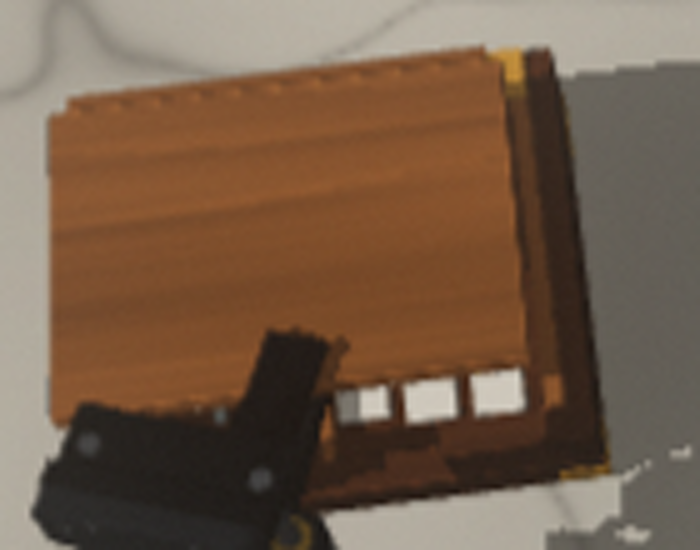

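View pics/s14c.png

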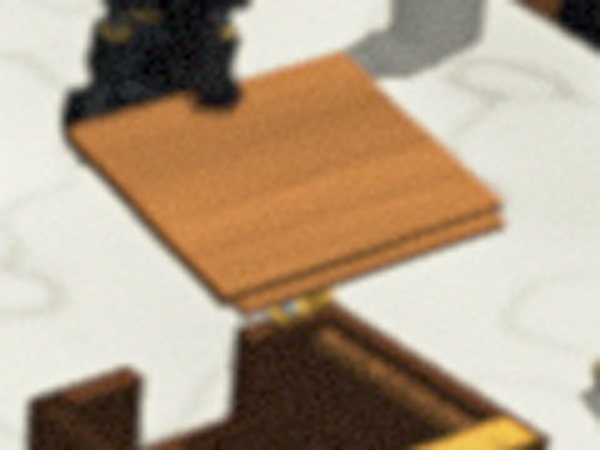

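```bash
python3 - <<'E'
from h import *; from plan import *
s=bot.read_state(); P0,R0=s['position'],s['tcp_rot']
cs=cam('scene')
print('felt scene',np.mean([onz(cs,*q,.004) for q in [(226,282),(316,275),(331,325),(234,337)]],0))
F=np.array([.6205,-.1565,0])
def place(psi,phi,lift=0,fwd=5):
    Rc=(Ro.from_euler('z',psi,degrees=True)*Ro.from_euler('y',phi,degrees=True)).as_matrix()
    a=np.radians(psi); B=F+np.array([np.cos(a),np.sin(a),0])*(73.5+fwd)/1000; B[2]=.004+lift/1000
    C=B-Rc@np.array([73.5,0,-4.5])/1000
    return tool_for(C,psi,phi)
for psi in(-20,-25):
  for phi,l in [(14,160),(30,160),(30,20),(30,1)]:
    P,R=place(psi,phi,l); print(psi,phi,l,P.round(3),'zdir',R[:,2].round(2),rel(P0,R0,P,R),ik(P,R))
P,R=place(-20,18,150)
for k in range(11):
    rv=Ro.from_matrix(R0.T@R).as_rotvec()*k/10
    print(k,[(j,m) for j,m in ik(P0+(P-P0)*k/10,R0@Ro.from_rotvec(rv).as_matrix())])
print(rel(P0,R0,P,R))
E
```

```text
felt scene [ 0.6188585  -0.15015016  0.004     ]
-20 14 160 [ 0.574 -0.142  0.2  ] zdir [ 0.73 -0.64 -0.23] ([293, 30, 131], [-2.2, 27.4, 6.4]) [(array([-10.4,  48.6, 129. , 211.2,  74.8,  -6.3]), np.float64(11.0))]
-20 30 160 [ 0.588 -0.147  0.234] zdir [ 0.64 -0.61 -0.47] ([298, -6, 137], [-18.2, 26.2, 4.3]) [(array([-11.4,  32. , 121.4, 225.6,  41.1, -32.8]), np.float64(18.6))]
-20 30 20 [ 0.588 -0.147  0.094] zdir [ 0.64 -0.61 -0.47] ([286, 130, 170], [-18.2, 26.2, 4.3]) [(array([-11.4,  52.6, 122.8, 213.6,  58.3, -14.4]), np.float64(17.2))]
-20 30 1 [ 0.588 -0.147  0.075] zdir [ 0.64 -0.61 -0.47] ([284, 148, 174], [-18.2, 26.2, 4.3]) [(array([-11.4,  55.4, 122.4, 212.8,  60.3, -12.9]), np.float64(17.5))]
-25 14 160 [ 0.576 -0.138  0.2  ] zdir [ 0.67 -0.7  -0.23] ([289, 29, 131], [-2.6, 32.2, 7.5]) [(array([ -6.4,  47.8, 125.7, 221.1,  72. ,  -9.4]), np.float64(14.3))]
-25 30 160 [ 0.589 -0.144  0.234] zdir [ 0.58 -0.66 -0.47] ([295, -6, 138], [-18.7, 30.9, 6.2]) [(array([ -8.4,  32.6, 118.7, 237.3,  42.7, -38.8]), np.float64(21.3))]
-25 30 20 [ 0.589 -0.144  0.094] zdir [ 0.58 -
[... 430 characters left out ...]
6))]
2 [(array([ 18.2,  44.5, 134. , 217.2,  74.7,  -6.1]), np.float64(6.0))]
3 [(array([ 14.3,  44.9, 134.3, 216. ,  74.9,  -5.7]), np.float64(5.7))]
4 [(array([ 10.4,  45.3, 134.3, 214.9,  74.8,  -5.7]), np.float64(5.7))]
5 [(array([  6.5,  45.5, 134. , 213.9,  74.4,  -5.8]), np.float64(6.0))]
6 [(array([  2.8,  45.6, 133.4, 213.1,  73.6,  -6.3]), np.float64(6.6))]
7 [(array([ -0.8,  45.6, 132.4, 212.5,  72.5,  -7. ]), np.float64(7.5))]
8 [(array([ -4.3,  45.6, 131.2, 212.2,  71.1,  -7.9]), np.float64(8.8))]
9 [(array([ -7.5,  45.6, 129.7, 212.1,  69.4,  -9. ]), np.float64(10.3))]
10 [(array([-10.6,  45.5, 127.9, 212.3,  67.5, -10.3]), np.float64(12.1))]
([293, 30, 134], [-6.2, 27.1, 5.9])
```

{"op": "jog_arm", "data": {"rows": [{"dp": [20,2,9],"turn": [-0.4,1.8,0.4],"grip": 0},{"dp": [50,5,23],"turn": [-1,4.5,1],"grip": 0},{"dp": [85,9,39],"turn": [-1.8,8,1.7],"grip": 0},{"dp": [120,12,55],"turn": [-2.5,11,2.4],"grip": 0},{"dp": [155,16,71],"turn": [-3.2,14.5,3.1],"grip": 0},{"dp": [190,19,87],"turn": [-4,17.5,3.8],"grip": 0},{"dp": [225,23,103],"turn": [-4.7,21,4.5],"grip": 0},{"dp": [258,26,118],"turn": [-5.4,24,5.2],"grip": 0},{"dp": [280,29,128],"turn": [-5.9,26,5.6],"grip": 0},{"dp": [293,30,134],"turn": [-6.2,27,5.9],"grip": 0}]}}

```text
time_s: 16.25
position: [0.5773, -0.1449, 0.1982]
tcp_rot: [[-0.637, -0.291, 0.714], [-0.763, 0.108, -0.637], [0.109, -0.95, -0.291]]
force: [-0.7, -0.7, -0.9]
opening: 0.102
```

{"op": "jog_arm", "data": {"rows": [{"dp": [0,0,0],"turn": [0,0,0],"grip": 0},{"dp": [0,0,0],"turn": [0,0,0],"grip": 0}]}}

```text
time_s: 16.45
position: [0.5768, -0.1423, 0.1992]
tcp_rot: [[-0.634, -0.292, 0.717], [-0.766, 0.106, -0.634], [0.109, -0.951, -0.291]]
force: [-0.2, 0.0, -0.8]
opening: 0.102
```

```bash
cat >> plan.py <<'E'
F=np.array([.620,-.154,0])
def place(psi,phi,lift=0,fwd=5):
    Rc=(Ro.from_euler('z',psi,degrees=True)*Ro.from_euler('y',phi,degrees=True)).as_matrix()
    a=np.radians(psi); B=F+np.array([np.cos(a),np.sin(a),0])*(73.5+fwd)/1000; B[2]=.004+lift/1000
    C=B-Rc@np.array([73.5,0,-4.5])/1000
    return tool_for(C,psi,phi)
E
python3 snap.py scene s15; python3 snap.py top t15; python3 - <<'E'
from plan import *
from rig import bot
from h import *
s=bot.read_state(); P0,R0=s['position'],s['tcp_rot']
for phi,l in [(30,100),(30,30),(30,10),(30,2)]:
    P,R=place(-20,phi,l); print(phi,l,P.round(3),rel(P0,R0,P,R))
Rc=R0@M; C=P0-Rc@TC; print('C',C,'tilt',np.degrees(np.arccos(Rc[2,2])))
pts={'BL':(64.5,86,4.5),'BR':(64.5,-86,4.5),'FL':(-64.5,86,4.5),'FR':(-64.5,-86,4.5),'BLt':(73.5,86,-4.5),'BRt':(73.5,-86,-4.5)}
for n in ('top','scene'):
    for k,v in pts.items(): print(n,k,np.round(proj(cam(n),C+Rc@np.array(v)/1000),1))
E
```

```text
16.45 [ 0.5768 -0.1423  0.1992] [[-0.634, -0.292, 0.717], [-0.766, 0.106, -0.634], [0.109, -0.951, -0.291]] [-10.61  45.37 127.86 212.17  67.31 -10.29] F [-0.2  0.  -0.8] op 0.102
16.5 [ 0.5767 -0.1418  0.1994] [[-0.633, -0.292, 0.717], [-0.766, 0.106, -0.634], [0.109, -0.951, -0.291]] [-10.57  45.34 127.88 212.17  67.31 -10.29] F [ 0.1 -0.1 -0.7] op 0.099
30 100 [ 0.588 -0.145  0.174] ([-7, 21, 17], [-11.2, 0.2, -4.2])
30 30 [ 0.588 -0.145  0.104] ([-15, 87, 38], [-11.2, 0.2, -4.2])
30 10 [ 0.588 -0.145  0.084] ([-17, 106, 43], [-11.2, 0.2, -4.2])
30 2 [ 0.588 -0.145  0.076] ([-18, 114, 46], [-11.2, 0.2, -4.2])
C [ 0.62983028 -0.15831277  0.18141721] tilt 18.078943276573167
top BL [374.8 165.5]
top BR [456.7 193.9]
top FL [355.6 215.3]
top FR [442.6 246.1]
top BLt [375.2 165.1]
top BRt [456.2 193.1]
scene BL [314.5 263.7]
scene BR [230.7 267.6]
scene FL [310.1 217.1]
scene FR [232.  220.3]
scene BLt [314.8 269.8]
scene BRt [231.  273.8]
```

View pics/t15.png

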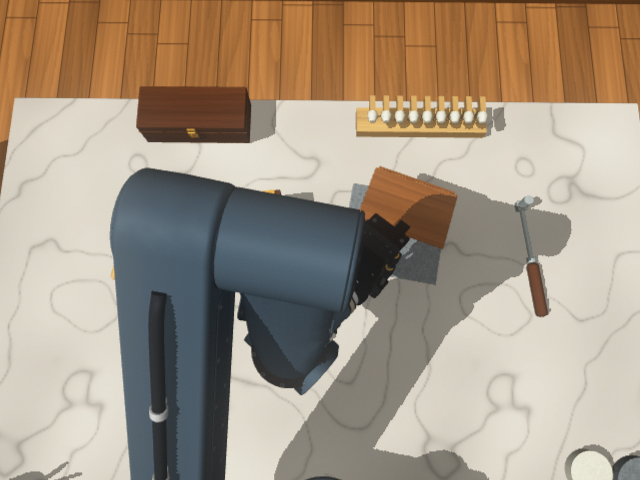

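View pics/s15.png

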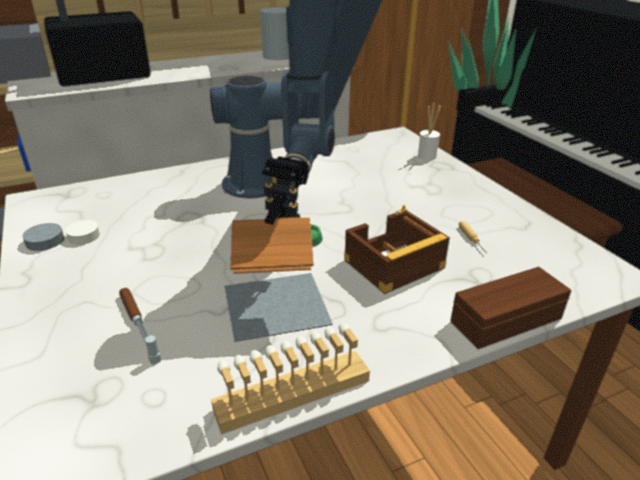

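{"op": "jog_arm", "data": {"rows": [{"dp": [-4,10,8],"turn": [-5,0,-2],"grip": 0},{"dp": [-7,25,17],"turn": [-11.2,0,-4.2],"grip": 0},{"dp": [-9,45,24],"turn": [-11.2,0,-4.2],"grip": 0},{"dp": [-12,65,31],"turn": [-11.2,0,-4.2],"grip": 0},{"dp": [-15,85,37],"turn": [-11.2,0,-4.2],"grip": 0},{"dp": [-16,98,41],"turn": [-11.2,0,-4.2],"grip": 0},{"dp": [-17,106,43],"turn": [-11.2,0,-4.2],"grip": 0},{"dp": [-17,106,43],"turn": [-11.2,0,-4.2],"grip": 0}]}}

```text
time_s: 17.35
position: [0.5876, -0.1447, 0.0837]
tcp_rot: [[-0.605, -0.471, 0.642], [-0.777, 0.171, -0.606], [0.176, -0.865, -0.469]]
force: [0.1, 0.7, -1.6]
opening: 0.102
```

```bash
python3 snap.py scene s16; python3 - <<'E'
from plan import *
from rig import bot
import cv2
p=cv2.imread('pics/s16.png'); cv2.imwrite('pics/s16c.png',cv2.resize(p[150:360,190:400],None,fx=3.5,fy=2.8,interpolation=cv2.INTER_CUBIC))
s=bot.read_state(); P0,R0=s['position'],s['tcp_rot']
for phi,l in [(30,5),(30,2),(30,-1)]:
    P,R=place(-20,phi,l); print(phi,l,P.round(3),rel(P0,R0,P,R))
Rc=R0@M; print(np.degrees(np.arcsin(-Rc[2,0])), Rc[2].round(3), 'back edge z L/R',[(P0-Rc@TC+Rc@np.array(v)/1000)[2].round(4) for v in [(73.5,86,-4.5),(73.5,-86,-4.5)]])
E
```

```text
17.35 [ 0.5876 -0.1447  0.0837] [[-0.605, -0.471, 0.642], [-0.777, 0.171, -0.606], [0.176, -0.865, -0.469]] [-11.27  54.04 122.69 213.08  59.25 -13.51] F [ 0.1  0.7 -1.6] op 0.102
30 5 [ 0.588 -0.145  0.079] ([-1, 5, 2], [-0.0, 0.2, 0.0])
30 2 [ 0.588 -0.145  0.076] ([-2, 8, 4], [-0.0, 0.2, 0.0])
30 -1 [ 0.588 -0.145  0.073] ([-2, 10, 5], [-0.0, 0.2, 0.0])
29.999810051196725 [-0.5    0.001  0.866] back edge z L/R [np.float64(0.0148), np.float64(0.0146)]
```

View pics/s16c.png

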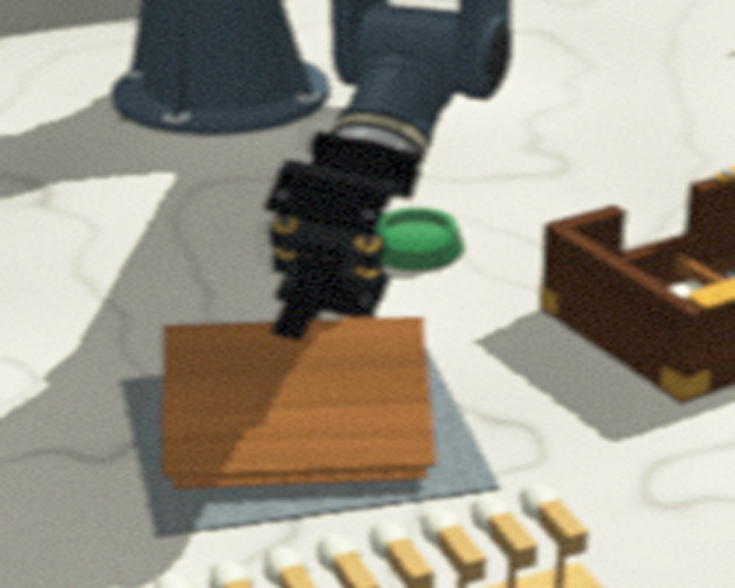

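Level and over the mat. Now the last centimetre, slowly.

{"op": "jog_arm", "data": {"rows": [{"dp": [-1,3,1],"turn": [0,0,0],"grip": 0},{"dp": [-1,5,2],"turn": [0,0,0],"grip": 0},{"dp": [-2,7,3],"turn": [0,0,0],"grip": 0},{"dp": [-2,8.5,4.5],"turn": [0,0,0],"grip": 0},{"dp": [-2,9.5,5],"turn": [0,0,0],"grip": 0},{"dp": [-2,9.5,5],"turn": [0,0,0],"grip": 0}]}}

```text
time_s: 18.0
position: [0.5882, -0.1458, 0.0743]
tcp_rot: [[-0.607, -0.468, 0.643], [-0.776, 0.171, -0.608], [0.175, -0.867, -0.467]]
force: [-0.2, 0.1, -0.1]
opening: 0.098
```

```bash
cat >> plan.py <<'E'
def rel_pose(B,psi,phi,da,g,delta,yc=-2.2,back=0,dz=0):
    """B: middle of back bottom edge; da: extra pitch of tool over cover tilt"""
    Rc=(Ro.from_euler('z',psi,degrees=True)*Ro.from_euler('y',phi,degrees=True)).as_matrix()
    R=Rc@M.T@Ro.from_euler('x',EX*da,degrees=True).as_matrix()
    C=B+Rc@np.array([-138,yc,0])/1000
    h=np.r_[R[:2,2],0]; h/=np.linalg.norm(h)
    return C-R[:,1]*g/2000+R[:,2]*(delta-11)/1000-h*back/1000+[0,0,dz/1000],R
E
python3 - <<'E'
from plan import *
from rig import bot
s=bot.read_state(); P0,R0=s['position'],s['tcp_rot']; Rc=R0@M
B=P0-Rc@TC+Rc@np.array([73.5,0,-4.5])/1000; print('B',B)
psi=np.degrees(np.arctan2(Rc[1,0],Rc[0,0])); B[2]=.004; np.savez('B.npz',B=B,psi=psi); print(psi)
C=B+Rc@np.array([-138,-2.2,0])/1000; print('delta est',(C-P0)@R0[:,2]*1000, 11-(C-P0)@R0[:,2]*1000)
for a in [(30,0,9,17),(30,0,40,17),(26,5,40,16),(22,13,40,15),(18,22,40,14),(14,31,40,12),(10,37,40,10)]:
    P,R=rel_pose(B,psi,*a); 
    y=-R[:,1]; tip=P+R[:,2]*.011-y*(a[2]/2000); out=tip-y*.015
    print(a,P.round(4),'pitch',np.degrees(np.arcsin(-R[2,2])).round(1),'tip',tip[2].round(4),out[2].round(4),rel(P0,R0,P,R),ik(P,R))
E
```

```text
B [ 0.69453179 -0.18184644  0.00460701]
-19.837779518276307
delta est -5.328943437407038 16.328943437407037
(30, 0, 9, 17) [ 0.5873 -0.1478  0.0741] pitch 27.9 tip 0.065 0.0521 ([2, 0, 1], [-0.1, 0.0, -0.1]) [(array([-11.7,  55.6, 122.6, 212.3,  60.6, -12.6]), np.float64(17.3))]
(30, 0, 40, 17) [ 0.5946 -0.1504  0.0875] pitch 27.9 tip 0.065 0.0521 ([2, -15, 1], [-0.1, 0.0, -0.1]) [(array([-11.8,  53.4, 121.9, 213.1,  58.1, -14.5]), np.float64(18.1))]
(26, 5, 40, 16) [ 0.5897 -0.1489  0.0793] pitch 29.1 tip 0.0567 0.0438 ([2, -5, 0], [-1.3, -0.1, 1.3]) [(array([-11.9,  53.8, 122.1, 213. ,  57.5, -12.7]), np.float64(17.8))]
(22, 13, 40, 15) [ 0.5858 -0.1481  0.07  ] pitch 33.4 tip 0.0474 0.0351 ([2, 4, 2], [-5.6, -0.3, 2.7]) [(array([-12.4,  52.3, 121.5, 214.2,  51.4, -13.3]), np.float64(18.5))]
(18, 22, 40, 14) [ 0.5828 -0.1477  0.0602] pitch 38.6 tip 0.0379 0.0263 ([2, 14, 4], [-10.8, -0.8, 4.0]) [(array([-13.4,  50.4, 120.3, 215.9,  43.6, -15. ]), np.float64(19.7))]
(14, 31, 40, 12) [ 0.5798 -0.147   0.051 ] pitch 43.9 tip 0.0291 0.0183 ([2, 24, 6], [-16.1, -1.5, 5.3]) [(array([-14.7,  48.7, 119. , 218. ,  35.8, -17.3]), np.float64(21.0))]
(10, 37, 40, 10) [ 0.577  -0.146   0.0425] pitch 46.3 tip 0.0207 0.0104 ([1, 33, 8], [-18.3, -2.2, 6.6]) [(array([-15.6,  48.7, 118.8, 216.9,  33.2, -16. ]), np.float64(21.2))]
```

{"op": "jog_arm", "data": {"rows": [{"dp": [0,0,0],"turn": [0,0,0],"grip": 0.2},{"dp": [0,-4,0],"turn": [0,0,0],"grip": 0.28},{"dp": [0,-8,0],"turn": [0,0,0],"grip": 0.37},{"dp": [1,-12,0],"turn": [0,0,0],"grip": 0.46},{"dp": [1,-15,0],"turn": [0,0,0],"grip": 0.46},{"dp": [1,-15,0],"turn": [0,0,0],"grip": 0.46}]}}

```text
time_s: 18.6
position: [0.5948, -0.1493, 0.088]
tcp_rot: [[-0.607, -0.468, 0.643], [-0.775, 0.171, -0.608], [0.174, -0.867, -0.466]]
force: [0.3, -0.6, -0.4]
opening: 0.445
```

```bash
python3 snap.py scene s17; python3 - <<'E'
from plan import *
from rig import bot
import cv2
p=cv2.imread('pics/s17.png'); cv2.imwrite('pics/s17c.png',cv2.resize(p[150:360,190:400],None,fx=3.5,fy=2.8,interpolation=cv2.INTER_CUBIC))
s=bot.read_state(); P0,R0=s['position'],s['tcp_rot']; b=np.load('B.npz');B=b['B'];psi=float(b['psi'])
for a in [(30,0,40,17),(26,5,40,16),(22,13,40,15),(18,22,40,14),(14,31,40,12),(10,37,40,10)]:
    P,R=rel_pose(B,psi,*a); print(a,rel(P0,R0,P,R))
E
```

```text
18.6 [ 0.5948 -0.1493  0.088 ] [[-0.607, -0.468, 0.643], [-0.775, 0.171, -0.608], [0.174, -0.867, -0.466]] [-11.65  53.33 121.79 213.27  58.08 -14.38] F [ 0.3 -0.6 -0.4] op 0.445
(30, 0, 40, 17) ([1, 0, 1], [-0.0, -0.0, -0.2])
(26, 5, 40, 16) ([1, 10, 1], [-1.3, -0.1, 1.2])
(22, 13, 40, 15) ([1, 20, 2], [-5.6, -0.3, 2.6])
(18, 22, 40, 14) ([1, 30, 4], [-10.8, -0.8, 4.0])
(14, 31, 40, 12) ([1, 39, 6], [-16.1, -1.5, 5.3])
(10, 37, 40, 10) ([0, 48, 8], [-18.3, -2.2, 6.5])
```

View pics/s17c.png

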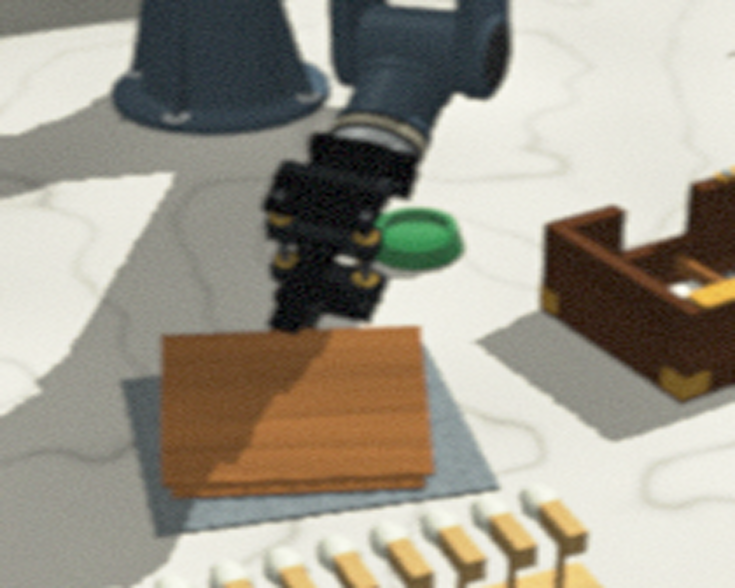

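{"op": "jog_arm", "data": {"rows": [{"dp": [0,5,0],"turn": [-0.6,0,0.6],"grip": 0.45},{"dp": [0,10,0],"turn": [-1.3,0,1.2],"grip": 0.45},{"dp": [0,15,1],"turn": [-3.5,0,2],"grip": 0.45},{"dp": [0,20,1],"turn": [-5.6,-0.3,2.6],"grip": 0.45},{"dp": [0,25,2],"turn": [-8,-0.5,3.3],"grip": 0.45},{"dp": [0,30,3],"turn": [-10.8,-0.8,4],"grip": 0.45},{"dp": [0,35,4],"turn": [-13.5,-1.1,4.7],"grip": 0.45},{"dp": [0,39,5],"turn": [-16,-1.5,5.3],"grip": 0.45},{"dp": [0,44,6],"turn": [-17.2,-1.8,6],"grip": 0.45},{"dp": [0,48,7],"turn": [-18.3,-2.2,6.5],"grip": 0.45}]}}

```text
time_s: 19.65
position: [0.576, -0.1449, 0.0417]
tcp_rot: [[-0.645, -0.581, 0.496], [-0.762, 0.436, -0.479], [0.062, -0.687, -0.724]]
force: [-0.2, -0.0, -0.7]
opening: 0.447
```

{"op": "jog_arm", "data": {"rows": [{"dp": [0,0,0],"turn": [0,0,0],"grip": 0.45}]}}

```text
time_s: 19.75
position: [0.5759, -0.1452, 0.0416]
tcp_rot: [[-0.645, -0.581, 0.496], [-0.762, 0.436, -0.48], [0.063, -0.687, -0.724]]
force: [0.0, 0.1, -0.6]
opening: 0.451
```

```bash
python3 snap.py scene s18; python3 snap.py top t18; python3 - <<'E'
from plan import *
from rig import bot
import cv2
p=cv2.imread('pics/s18.png'); cv2.imwrite('pics/s18c.png',cv2.resize(p[150:360,190:400],None,fx=3.5,fy=2.8,interpolation=cv2.INTER_CUBIC))
s=bot.read_state(); P0,R0=s['position'],s['tcp_rot']; b=np.load('B.npz');B=b['B'];psi=float(b['psi'])
u=-R0[:,1]; tip=P0+R0[:,2]*.011-u*.0195; print('tip',tip, (tip-u*.015)[2])
for a,k in [((10,37,40,10),{}),((10,37,40,10),dict(back=10,dz=-3)),((10,37,40,10),dict(back=30,dz=-3)),((10,37,40,10),dict(back=40,dz=-1)),((10,37,40,10),dict(back=60,dz=60))]:
    P,R=rel_pose(B,psi,*a,**k); print(a,k,rel(P0,R0,P,R),ik(P,R))
E
```

```text
19.75 [ 0.5759 -0.1452  0.0416] [[-0.645, -0.581, 0.496], [-0.762, 0.436, -0.48], [0.063, -0.687, -0.724]] [-15.5   48.75 118.77 217.15  33.1  -16.12] F [ 0.   0.1 -0.6] op 0.451
19.8 [ 0.5759 -0.1451  0.0418] [[-0.645, -0.581, 0.496], [-0.762, 0.435, -0.48], [0.063, -0.687, -0.724]] [-15.47  48.75 118.78 217.16  33.13 -16.14] F [-0.1  0.3 -0.9] op 0.448
tip [ 0.57010836 -0.1418471   0.02048226] 0.010168934357784376
(10, 37, 40, 10) {} ([0, -1, 1], [0.1, -0.1, 0.1]) [(array([-15.6,  48.7, 118.8, 216.9,  33.2, -16. ]), np.float64(21.2))]
(10, 37, 40, 10) {'back': 10, 'dz': -3} ([-1, 8, -4], [0.1, -0.1, 0.1]) [(array([-14.9,  49.2, 119.8, 216.4,  34.5, -14.5]), np.float64(20.2))]
(10, 37, 40, 10) {'back': 30, 'dz': -3} ([-2, 22, -18], [0.1, -0.1, 0.1]) [(array([-13.5,  49.4, 121.8, 216.2,  36.5, -12.5]), np.float64(18.1))]
(10, 37, 40, 10) {'back': 40, 'dz': -1} ([-3, 28, -26], [0.1, -0.1, 0.1]) [(array([-12.7,  49.3, 122.9, 216.3,  37.2, -11.8]), np.float64(17.1))]
(10, 37, 40, 10) {'back': 60, 'dz': 60} ([0, 1, -84], [0.1, -0.1, 0.1]) [(array([-11.1,  40.3, 124.6, 225.2,  31.9, -20.7]), np.float64(15.4))]
```

View pics/s18c.png

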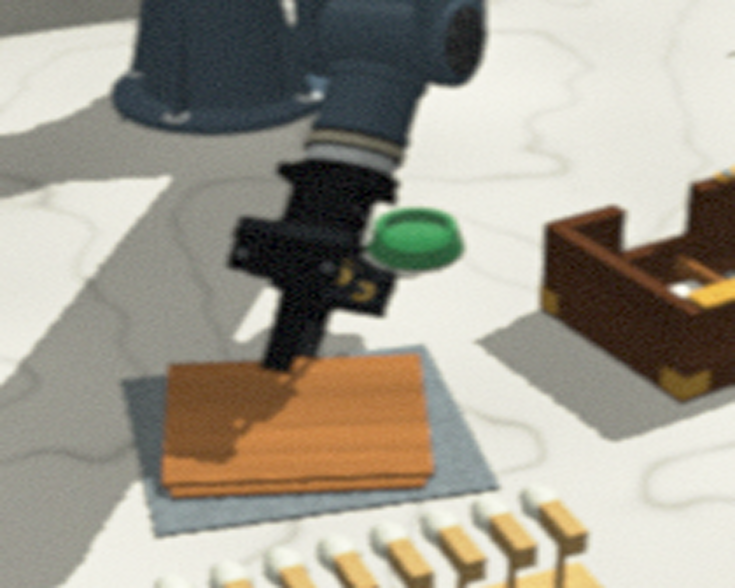

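{"op": "jog_arm", "data": {"rows": [{"dp": [0,5,0],"turn": [0,0,0],"grip": 0.45},{"dp": [-1,9,-4],"turn": [0,0,0],"grip": 0.45},{"dp": [-1,13,-8],"turn": [0,0,0],"grip": 0.45},{"dp": [-2,17,-13],"turn": [0,0,0],"grip": 0.45},{"dp": [-2,22,-18],"turn": [0,0,0],"grip": 0.45},{"dp": [-3,28,-26],"turn": [0,0,0],"grip": 0.45},{"dp": [-3,28,-26],"turn": [0,0,0],"grip": 0.45}]}}

```text
time_s: 20.55
position: [0.5477, -0.1168, 0.0415]
tcp_rot: [[-0.643, -0.583, 0.496], [-0.763, 0.435, -0.479], [0.064, -0.686, -0.724]]
force: [-0.7, 1.1, 1.3]
opening: 0.447
```

```bash
python3 snap.py scene s19; python3 - <<'E'
import cv2
p=cv2.imread('pics/s19.png'); cv2.imwrite('pics/s19c.png',cv2.resize(p[150:360,190:400],None,fx=3.5,fy=2.8,interpolation=cv2.INTER_CUBIC))
E
```

```text
20.55 [ 0.5477 -0.1168  0.0415] [[-0.643, -0.583, 0.496], [-0.763, 0.435, -0.479], [0.064, -0.686, -0.724]] [-12.57  49.17 122.79 216.75  36.91 -12.26] F [-0.7  1.1  1.3] op 0.447
```

View pics/s19c.png

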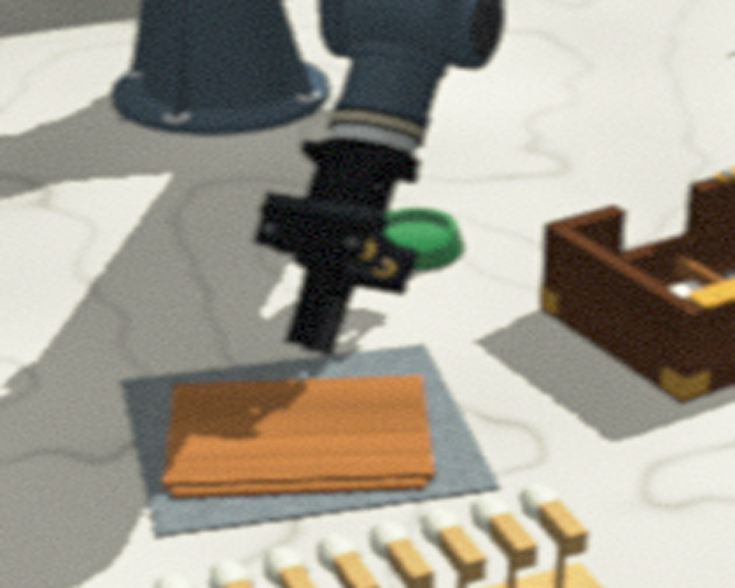

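{"op": "jog_arm", "data": {"rows": [{"dp": [1,-12,-16],"turn": [0,0,0],"grip": 0.45},{"dp": [3,-28,-32],"turn": [0,0,0],"grip": 0.45},{"dp": [5,-50,-54],"turn": [0,0,0],"grip": 0.45},{"dp": [7,-75,-80],"turn": [0,0,0],"grip": 0.45},{"dp": [7,-75,-80],"turn": [0,0,0],"grip": 0.45},{"dp": [7,-75,-80],"turn": [0,0,0],"grip": 0.45}]}}

```text
time_s: 21.2
position: [0.5491, -0.1179, 0.1529]
tcp_rot: [[-0.645, -0.579, 0.499], [-0.762, 0.435, -0.48], [0.061, -0.69, -0.721]]
force: [-0.9, 0.5, -0.3]
opening: 0.449
```

```bash
python3 snap.py scene s20; python3 snap.py top t20; python3 - <<'E'
import cv2
p=cv2.imread('pics/s20.png'); cv2.imwrite('pics/s20c.png',cv2.resize(p[250:350,210:350],None,fx=5,fy=5,interpolation=cv2.INTER_CUBIC))
E
```

```text
21.2 [ 0.5491 -0.1179  0.1529] [[-0.645, -0.579, 0.499], [-0.762, 0.435, -0.48], [0.061, -0.69, -0.721]] [-12.64  32.95 121.31 238.51  24.94 -37.37] F [-0.9  0.5 -0.3] op 0.449
21.25 [ 0.5485 -0.1177  0.1516] [[-0.645, -0.58, 0.497], [-0.762, 0.435, -0.48], [0.062, -0.688, -0.723]] [-12.64  33.07 121.34 238.51  24.94 -37.37] F [-0.2  0.5  0.1] op 0.456
```

View pics/t20.png

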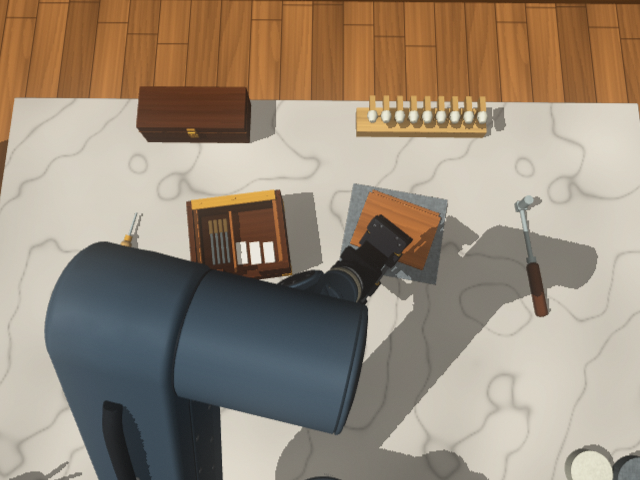

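View pics/s20c.png

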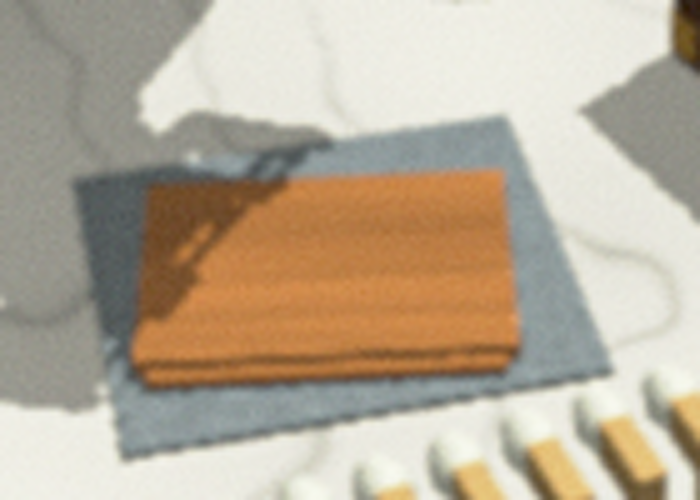

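View pics/s20.png

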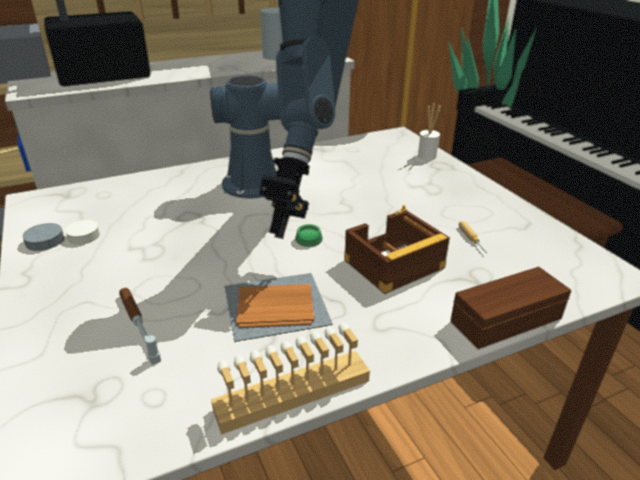

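```bash
python3 - <<'E'
from h import *
c=cam('scene'); q=lambda u,v:(210+u/5-.4,250+v/5-.4)
X=[onz(c,*q(*p),.013) for p in [(505,172),(148,188),(135,358),(520,345)]]; m=np.mean(X,0)
print(np.round(X,4),m,[np.linalg.norm(X[i]-X[(i+1)%4]).round(4) for i in range(4)])
f=np.mean([onz(c,*q(*p),.004) for p in [(508,117),(75,182),(123,460),(612,372)]],0); print('felt',f,np.linalg.norm((m-f)[:2]))
P=[onz(c,*p,.0) for p in []]
d=vision.capture('scene')[1]
for u,v in [(250,315),(270,300),(305,315),(300,292)]:
    p,r=ray(c,u,v); print('z',(p+r*np.median(d[v-2:v+3,u-2:u+3]))[2].round(4))
E
```

```text
[[ 0.5955 -0.0533  0.013 ]
 [ 0.5362 -0.2154  0.013 ]
 [ 0.6513 -0.2577  0.013 ]
 [ 0.7136 -0.0986  0.013 ]] [ 0.62415634 -0.15626881  0.013     ] [np.float64(0.1725), np.float64(0.1226), np.float64(0.1709), np.float64(0.1265)]
felt [ 0.62216156 -0.15404408  0.004     ] 0.002988074907575807
z 0.0144
z 0.0144
z 0.0146
z 0.0151
```

```bash
python3 -c "
from rig import bot; s=bot.read_state(); print(abs(s['qvel']).max(),s['force'],s['time_s']); print(bot.hand_in())"
```

```text
0.747305618529519 [ 0.10883357  0.30241331 -0.21017928] 21.35
the job is handed in; nothing more can be done
None
```

The cover now lies flat on the grey felt mat, same face up, and the catch is fully aside. I handed the job in at 21.35 s, and the hand-in reports no verdict.

**What I did:**
- With the cover still seated, I pushed the stud round until the catch lay along the front rail on the case's +y side.
- A finger coming in slantwise through the scoop lifted the cover's front edge to about 14°, and I gripped that edge. I then drew the cover about 20 mm forward, out from under the brass strip, and lifted it clear.
- On the mat I set the back edge down first and lowered the front on the lower finger. When the finger slid out, the front edge fell the last centimetre and a half or so.

**Last checks:**
- **Position:** the cover's centre measured about 3 mm from the mat's centre in the scene view. The mat's own centre differed by up to 7 mm between the measurements, well within the 50 mm allowed.
- **Flatness:** depth readings at four points on the cover agreed within 1 mm. They gave its top at 14.4 to 15.1 mm, against 13 mm expected, which fits the 2 mm calibration error.
- **Catch:** I saw it along the rail right after swinging it and did not touch it again, but I did not measure its final angle.
- **Other objects:** the awl, lever and insulator looked unmoved in the final pictures, but I did not measure them. In the last top view the arm hid the insulator and most of the awl; the scene view showed all three.
- **Robot:** the gripper was clear of everything, the arm all but at rest and the tool force under 1 N.

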